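# Scoop the washed grinding balls into their case and shut the lid

## Robot

A 7-joint arm with a two-finger parallel gripper is mounted at the origin on the work surface. World frame = base frame: x ahead of the robot, y to its left, z up, the work surface at z = 0. Lengths are in m, angles in rad, forces in N, time in s.
With the tool pointing down it reaches from about 0.425 to 0.875 m from the base axis. Payload 9.9 kg.
Tool frame: the origin (TCP) lies at the centre of the arm's flange, where the gripper is bolted on; the fingertips stand 173 mm ahead of it and the grasp point (between the pads) lies 155 mm ahead of it; z points along the fingers, y is the direction in which the jaws open and shut (so a half turn about z gives the same grasp; the last joint's range is limited). The gripper opens to 85 mm and grips with 20 to 120 N. Pads are 22 mm wide; open, the fingers measure 114 mm over their backs; the gripper's body (76 mm by 85 mm) begins 54 mm behind the grasp point. The pads swing forward as they close: fully open they stand 13 mm farther back than shut.
Start: joints at [-1.273, 0.576, 0.025, 1.437, -0.015, 1.129, -0.057], TCP at [0.251, 0.626, 0.405] pointing down, gripper open.
Joint ranges: [-2.76, 2.76], [-0.34, 2.15], [-1.52, 1.57], [0.19, 2.46], [-1.09, 4.23], [0.17, 1.99], [-2.82, 2.82]. Speed limits (rad/s): [2.22, 2.22, 3.01, 3.01, 3.14, 3.14, 3.14].

## Interface

Orientations are given as a unit quaternion [w, x, y, z].
In Python, from plant import bot gives the robot as it stands.
- The arm moves only by the shell command python3 -m crank 'ROWS' [FORCE]. ROWS is JSON, a list that holds one entry, the list of rows, each a list of 7 numbers: the shift along the tool's x, y, z in cm, then the turn, a rotation vector about the tool's x, y, z in rad, then the gripper command: -1 is shut, 1 is fully open, values between are in proportion. In form: [[[x, y, z, rx, ry, rz, grip], ...]]. A call has 1 to 8 rows; each row is the pose to reach, as a shift and turn from the pose commanded when the call began, along the tool's axes at that moment; what a row does not reach only later rows make up. A row lasts 1/8 s, in which the tool goes at most 62.5 mm and 10.7 degrees, less where a joint would pass 70% of its speed; a pose out of reach is approached as far as the arm can. A call with a gripper value outside its range is refused whole. The fingers move at their own pace and stop on an object; FORCE is the grip in N (left out, the last holds). Time passes only in rows, so rows that repeat a pose let the fingers close. It gives the time, the measured TCP pose, the force and the opening at its end, in the units of the state.
- bot.state(): the state, without advancing time (a new reading comes with each control period).
- bot.grab_frame(name): name is "scene" or "side" or "wrist"; returns a dict with "img" (400x640x3 uint8, red, green, blue), "K" (3x3 intrinsics, pixels), "R" (3x3) and "t" (3): a world point X has camera coordinates R X + t. Camera axes: x right, y down, z forward; pixel columns grow to the right and rows downward; lengths in m; the calibration is good to about 2 mm. A picture is of the moment at which its call begins. There is no depth.
- bot.sign_off(): hands the job in, once; it reports no verdict.
The state is a dict: "time_s": time; "q": joint angles; "joint_velocities": joint speeds; "joint_torque": joint torques, N m; "ee_pos": TCP position; "eef_rot": TCP orientation; "force": force on the tool from outside, world axes, zero at the start; "ft_torque": the same for the moment, N m; "opening": finger opening in m.
Only numpy, scipy, OpenCV 4.12 (cv2) and the standard library are available. Lean on these libraries where they do the work, as an engineer would, in place of code of your own. Each camera call takes 0.05 s, during which the arm holds its last target.

## Task

With the steel scoop, scoop the five orange grinding balls out of the green tub and tip them all into the white storage case, never touching a ball with the gripper. Put the scoop back down on the black mat, standing flat on its pan, and swing the blue lid of the case fully shut without slamming it. Leave everything else on the bench as it is, and let go of everything at the end.

Things in the scene. Friction and masses are not known exactly. Their poses are not given: they have to be found in the camera images.
- scoop: Steel scoop, about 160 g, standing on the black mat. Origin: centre of the underside of its pan; x points out of the open mouth, z up. Pan 90 (x) by 94 mm outside, sheet 2 mm; lip = floor edge at x=+45; side walls 36 mm high from the back to x=+25, 20 mm high to x=+35, none beyond; back wall 36 mm high at x=-45. A straight black handle rises from the back wall and leans backward 10 deg from z.
- scoop_grip (a point): Grip point on the handle's axis, at (-56, 0, 103) mm in the scoop's frame; axes as the scoop's. Handle: flat bar 14 mm thick (in the x-z plane), 26 mm wide (along y), 110 mm long, from (-42, 0, 24) mm along (-0.174, 0, 0.985); it ends 30 mm past this point. Grip its front and back faces, tool along the handle.
- scoop_lip (a point): Middle of the lip's lower edge, at (45, 0, 0) mm in the scoop's frame. Axes as the scoop's.
- tub: Green tub fixed on the bench, a trough along its x. Origin: centre of underside, z up. Flat inner floor 190 (x) by 100 (y) mm. Side walls upright, 4 mm; end walls lean outward 30 deg from vertical, feet at x=-95 and +95 mm. Walls 54 mm high; flange outside, overall 300 by 128 mm. Balls start scattered in the +x half (x=+20 to +90); the -x half is empty.
- tub_floor (a point): Centre of the tub's inner floor, 4 mm above the bench; axes as the tub's. The scoop just fits between the side walls (3 mm to spare each side), so no ball can pass it: balls can be driven along the floor against the +x end wall, where they ride up onto the pan.
- ball0: Orange grinding ball 0, 22 mm across, about 30 g, smooth (friction about 0.3); origin at its centre (its axes turn as it rolls). Rolls easily but comes to rest soon; stays put on slopes under a few degrees.
- ball1: Orange grinding ball 1, 22 mm across, about 30 g, smooth (friction about 0.3); origin at its centre (its axes turn as it rolls). Rolls easily but comes to rest soon; stays put on slopes under a few degrees.
- ball2: Orange grinding ball 2, 22 mm across, about 30 g, smooth (friction about 0.3); origin at its centre (its axes turn as it rolls). Rolls easily but comes to rest soon; stays put on slopes under a few degrees.
- ball3: Orange grinding ball 3, 22 mm across, about 30 g, smooth (friction about 0.3); origin at its centre (its axes turn as it rolls). Rolls easily but comes to rest soon; stays put on slopes under a few degrees.
- ball4: Orange grinding ball 4, 22 mm across, about 30 g, smooth (friction about 0.3); origin at its centre (its axes turn as it rolls). Rolls easily but comes to rest soon; stays put on slopes under a few degrees.
- case: White open-topped storage case, fixed to the bench. Origin: centre of its underside, z up. Outside 130 (x) by 140 (y) by 60 (z) mm, walls and floor 5 mm. The lid is hinged along the top of its +x wall, so when open the lid stands up on that side and the case is free from its -x side.
- lid (a joint): Angle of the blue lid, rad: 0 shut flat on the case, grows as it opens, 1.9 at most; starts between 1.55 and 1.8 (upright or leaning back a little). The hinge is stiff (about 0.13 N m of friction): the lid stays where it is left and must be pushed all the way down.
- lid_hinge (a point): On the lid's hinge axis, middle of the case's +x top rim, at (65, 0, 60.5) mm in the case's frame; axis along the case's y. This frame turns with the lid: the lid, a plain plate 130 mm long, 140 wide, 6 thick (120 g), extends along its own -x, its outer face at own z=+6 mm; that face looks up when shut and towards the case's +x when open.
- lid_edge (a point): Middle of the lid's free edge, 130 mm from the hinge, at mid-thickness. Axes as the lid's.
- mat: Black rubber mat fixed on the bench, 180 (x) by 130 (y) by 3 mm thick, origin at the centre of its underside. The scoop starts on it and belongs on it.
- jar: Bystander: amber glass jar, 42 mm across, 60 mm high, origin under its centre.
- vial: Bystander: clear glass vial with black cap, 32 mm across, 55 mm high, origin under its centre.
- tape: Bystander: flat roll of yellow tape, 44 mm across, 18 mm high, origin under its centre.
- spatula: Bystander: slim steel spatula, 170 mm long, lying along its x; origin at the middle of its length, underneath.
- pipette: Bystander: white pipette lying along its x, 260 mm long (x from -85 to +175), 30 mm high, origin underneath.
- beaker: Bystander: glass beaker, 60 mm across, 80 mm high, origin under its centre.
- squeeze: Bystander: white bottle, 60 mm across, 150 mm high, origin under its centre.
Not all that is in view belongs to the job. Leave any yellow look-alike of the scoop alone.

How it is judged:
By the outcome, as a careful person would: the job done as asked, in the order asked, and still so for the second after the job is handed in, with the robot touching nothing.
It also fails if it takes over 72 s, if anything falls off the work surface, if the arm or the gripper's body presses on something with over 40 N, if the wrist force passes 120 N, or if a joint passes its speed limit or range.

## Working session

There is one attempt and no reset: what is moved stays moved. The work goes in short steps, Python scripts to look and compute and a shell command to move; the robot and the scene stay as the last step left them, time stands still between calls to the robot, and variables do not carry over. Pictures are saved under pics/ and viewed, and the job is handed in when it is done.

```bash
ls; mkdir -p pics
python3 - <<'E'
from plant import bot
import cv2
print(bot.state())
for n in ["scene","side","wrist"]:
    f=bot.grab_frame(n); cv2.imwrite(f"pics/{n}0.png",f["img"][:,:,::-1]); print(n,f["K"].tolist(),f["R"].round(4).tolist(),f["t"].round(4).tolist())
E
```

```text
pics
{'time_s': 0.0, 'q': array([-1.27281267,  0.57654231,  0.02482739,  1.43790016, -0.01496636,
        1.12904124, -0.05646744]), 'joint_velocities': array([-0.00100601,  0.00084867, -0.0005071 ,  0.00049423, -0.00130434,
       -0.00095285,  0.00017775]), 'joint_torque': array([-9.98673340e-05, -7.65737844e+01,  2.25048780e+00, -2.85962570e+01,
        1.53118966e-02,  1.28199218e-02,  3.22142760e-06]), 'ee_pos': array([0.25140458, 0.62625275, 0.40383798]), 'eef_rot': array([-1.07120027e-04,  1.89687804e-01,  9.81844086e-01, -8.46626919e-04]), 'force': array([ 0.34571517,  0.13332847, -0.28446086]), 'ft_torque': array([-0.0182552 ,  0.01293007, -0.01240916]), 'opening': 0.08507065127140721}
scene [[409.9261435240832, 0.0, 318.92609036940996], [0.0, 409.9261435240832, 201.4811425858167], [0.0, 0.0, 1.0]] [[-0.8509, 0.5254, 0.0011], [0.4276, 0.6937, -0.5796], [-0.3053, -0.4927, -0.8149]] [0.4287, -0.182, 1.4158]
side [[503.54224635157397, 0.0, 320.1453620234312], [0.0, 503.54224635157397, 199.81902653281782], [0.0, 0.0, 1.0]] [[0.7238, -0.6896, -0.0245], [-0.4075, -0.3985, -0.8217], [0.5568, 0.6047, -0.5694]] [-0.3547, 0.2813, 1.362]
wrist [[305.9243483432305, 0.0, 322.5874148552447], [0.0, 305.9243483432305, 197.86324740701102], [0.0, 0.0, 1.0]] [[0.3733, 0.9277, -0.0017], [0.893, -0.3589, 0.2714], [0.2512, -0.1028, -0.9625]] [-0.6757, -0.0346, 0.3789]
```

View pics/scene0.png

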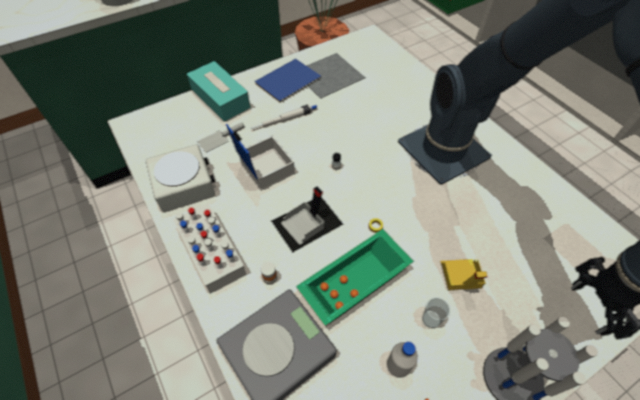

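View pics/side0.png

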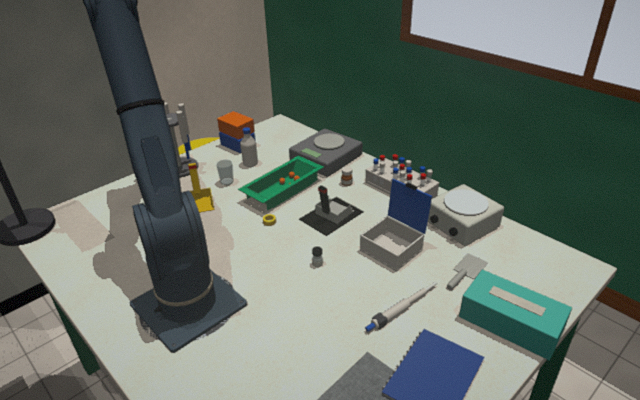

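View pics/wrist0.png

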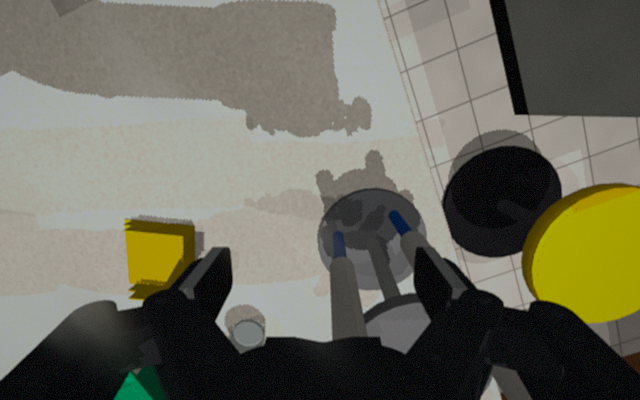

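Candidates for the scoop: the steel/black one on the black mat at scene (305,218), side (330,208); the yellow look-alike at scene (465,273). The one on the mat fits ("steel, black handle, on the black mat"). I'll confirm with enlarged crops.

```bash
cat > h.py <<'E'
import numpy as np, cv2
from plant import bot
from scipy.spatial.transform import Rotation as Rn
def ray(f,u,v):
    d=f["R"].T@np.linalg.inv(f["K"])@np.array([u,v,1.]); o=-f["R"].T@f["t"]; return o,d/np.linalg.norm(d)
def onz(f,u,v,z):
    o,d=ray(f,u,v); return o+d*(z-o[2])/d[2]
def tri(f1,p1,f2,p2):
    o1,d1=ray(f1,*p1);o2,d2=ray(f2,*p2)
    s=np.linalg.lstsq(np.c_[d1,-d2],o2-o1,rcond=None)[0]
    a=o1+d1*s[0];b=o2+d2*s[1]; return (a+b)/2,np.linalg.norm(a-b)
def proj(f,X):
    c=f["R"]@np.asarray(X)+f["t"]; p=f["K"]@c; return p[:2]/p[2]
def crop(f,x0,y0,x1,y1,k,name):
    im=f["img"][y0:y1,x0:x1,::-1]; cv2.imwrite("pics/"+name,cv2.resize(im,None,fx=k,fy=k,interpolation=cv2.INTER_CUBIC))
E
python3 - <<'E'
from h import *
import pickle
fs={n:bot.grab_frame(n) for n in("scene","side")}
pickle.dump(fs,open("f0.pkl","wb"))
crop(fs["scene"],220,110,420,330,2.7*1,"c1.png".replace("c1","sceneA"))
crop(fs["side"],230,140,450,280,3.6,"sideA.png")
E
```

```text
(no output)
```

View pics/sceneA.png

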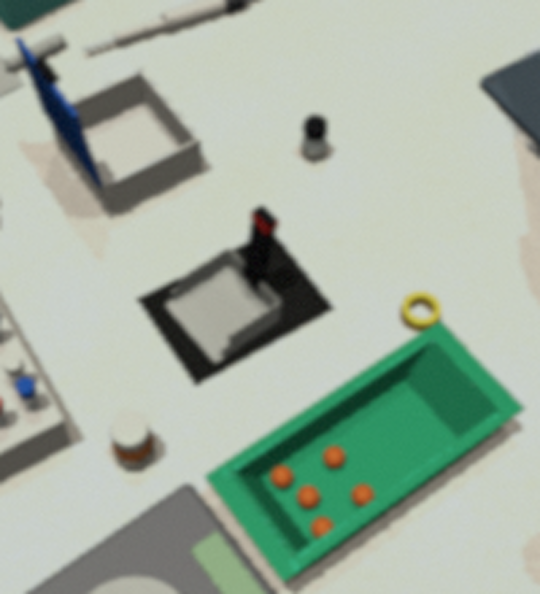

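View pics/sideA.png

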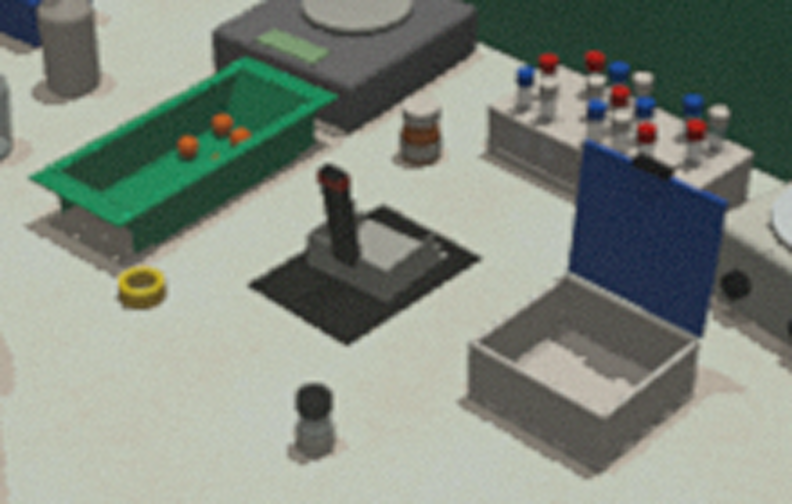

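Run:
```python
from h import *
import pickle
fs=pickle.load(open("f0.pkl","rb"))
a,b=fs["scene"],fs["side"]
crop(a,265,180,345,255,8,"sc_scoop.png")
crop(b,290,180,370,240,9,"sd_scoop.png")
crop(a,290,225,420,330,6,"sc_tub.png")
crop(b,230,150,330,215,7.8,"sd_tub.png")
crop(a,220,115,305,195,7,"sc_case.png")
crop(b,355,175,440,275,6,"sd_case.png")
for n,f in fs.items(): print(n,proj(f,[0,0,0]),proj(f,[.5,0,0]),proj(f,[.5,.3,0]))
```

```text
scene [443.04889863 148.79504497] [319.98494446 211.80916176] [378.05250432 289.66325398]
side [189.00399753 303.8343912 ] [322.35039643 223.63445132] [264.9501452  188.21927886]
```

View pics/sc_scoop.png

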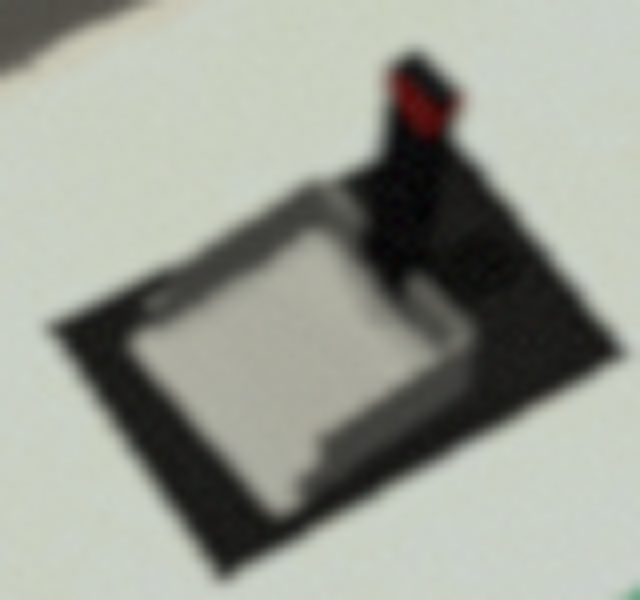

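View pics/sd_scoop.png

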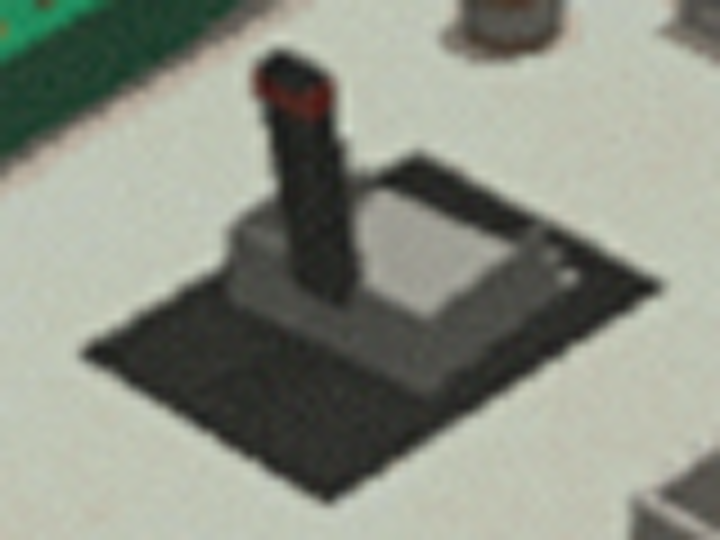

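View pics/sc_tub.png

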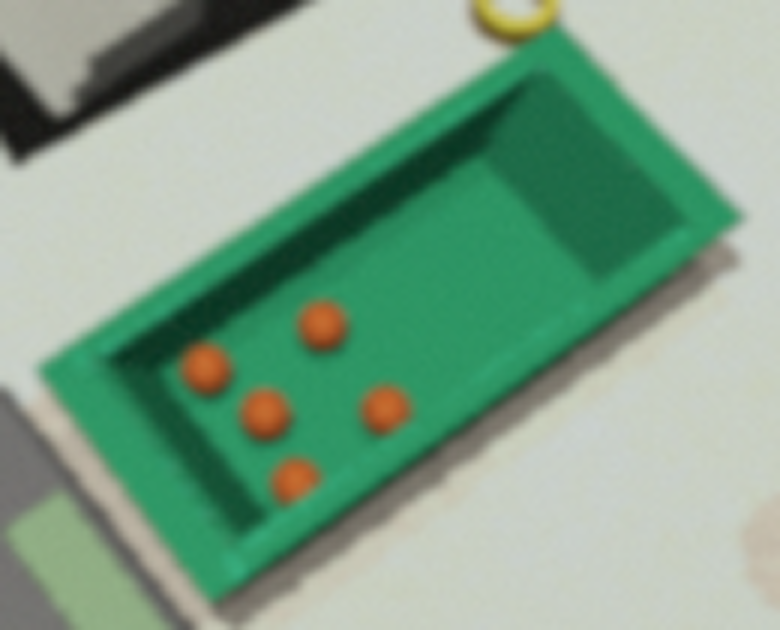

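View pics/sd_tub.png

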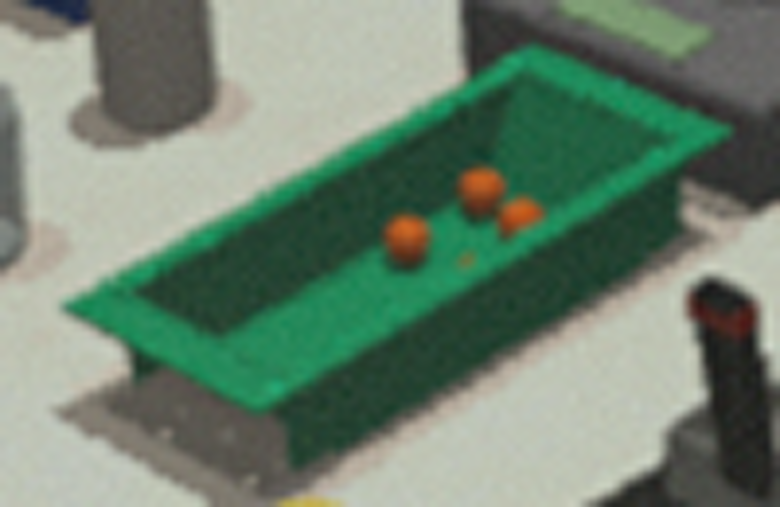

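View pics/sc_case.png

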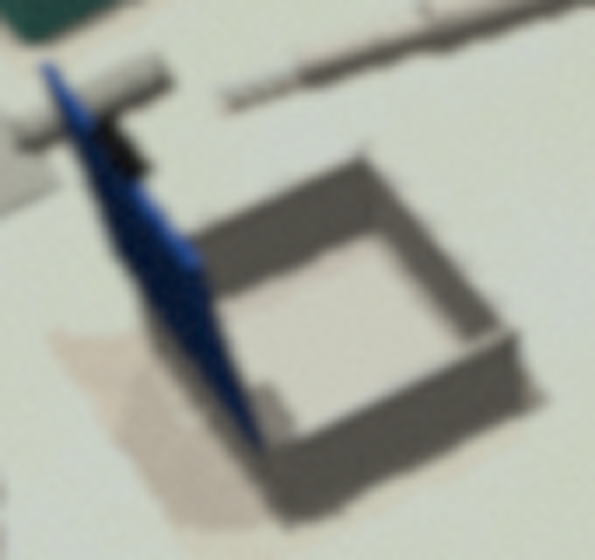

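View pics/sd_case.png

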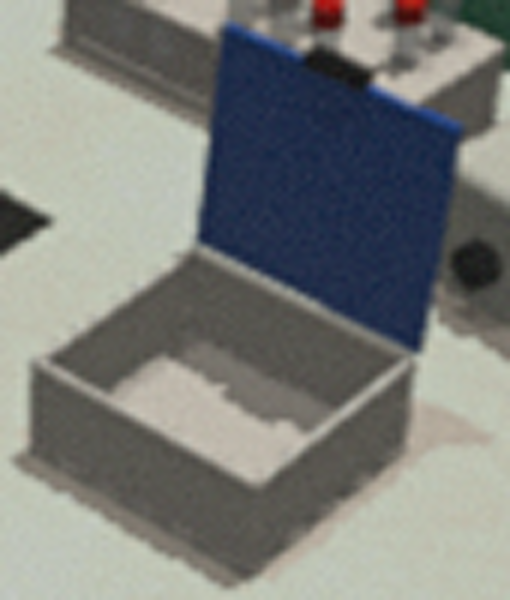

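The crops confirm it: steel scoop with a black, red-banded handle on the black mat, mouth pointing away from the robot (scene lip near (290,233)). Tub balls are at its far end, next to the grey scale. Lid is upright on the case's far side. Now triangulating corners.

Run:
```python
from h import *
import pickle
np.set_printoptions(precision=4,suppress=True)
fs=pickle.load(open("f0.pkl","rb"));a,b=fs["scene"],fs["side"]
P=lambda U,k,o:((U[0]+.5)/k-.5+o[0],(U[1]+.5)/k-.5+o[1])
S=lambda U:P(U,8,(265,180));D=lambda U:P(U,9,(290,180))
print("MAT z=.003")
for U in[(50,328),(222,577),(625,352)]:print(onz(a,*S(U),.003)[:2])
for U in[(85,352),(330,500),(660,287),(418,152)]:print(' side',onz(b,*D(U),.003)[:2])
print("scoop lip z=.005",onz(a,*S((130,342)),.005)[:2],onz(a,*S((275,515)),.005)[:2])
print("back top z=.039",onz(a,*S((318,183)),.039)[:2],onz(a,*S((472,335)),.039)[:2])
print("back bot side z=.003",onz(b,*D((430,392)),.003)[:2],onz(b,*D((233,303)),.003)[:2],"top .039",onz(b,*D((235,240)),.039)[:2])
print("handle top centre",tri(a,S((427,83)),b,D((295,68))))
T=lambda U:P(U,6,(290,225));V=lambda U:P(U,7.8,(230,150))
print("TUB")
for p,q in zip([(40,368),(215,600),(742,215),(560,28)],[(732,130),(533,45),(65,305),(258,408)]):print(tri(a,T(p),b,V(q)),onz(a,*T(p),.054)[:2],onz(b,*V(q),.054)[:2])
C=lambda U:P(U,7,(220,115));E=lambda U:P(U,6,(355,175))
print("CASE")
for p,q in zip([(363,155),(518,335)],[(258,485),(38,362)]):print(tri(a,C(p),b,E(q)),onz(a,*C(p),.06)[:2],onz(b,*E(q),.06)[:2])
for q in[(412,360),(198,248)]:print(onz(b,*E(q),.06)[:2])
print("lid top")
for p,q in zip([(47,65),(200,265)],[(462,130),(228,28)]):print(tri(a,C(p),b,E(q)))
print("balls")
for p in[(206,368),(264,413),(322,325),(386,410),(294,480)]:print(onz(a,*T(p),.015)[:2])
```

```text
MAT z=.003
[ 0.6446 -0.0492]
[0.6417 0.0775]
[0.4653 0.0739]
 side [0.4619 0.0715]
 side [ 0.4648 -0.0544]
 side [ 0.639  -0.0512]
 side [0.6391 0.0759]
scoop lip z=.005 [ 0.6223 -0.0266] [0.6132 0.0665]
back top z=.039 [ 0.5362 -0.0315] [0.5229 0.0566]
back bot side z=.003 [ 0.5334 -0.0356] [0.5207 0.0549] top .039 [0.515  0.0461]
handle top centre (array([0.5131, 0.0096, 0.1318]), np.float64(2.8528140091440034e-05))
TUB
(array([0.6938, 0.195 , 0.0528]), np.float64(0.0004313142145977321)) [0.6938 0.1956] [0.6926 0.1934]
(array([0.6827, 0.3214, 0.053 ]), np.float64(0.0015168859872785147)) [0.6835 0.3212] [0.681  0.3204]
(array([0.3869, 0.2976, 0.0527]), np.float64(0.001842510984264949)) [0.3883 0.2975] [0.3852 0.2966]
(array([0.3974, 0.1749, 0.0522]), np.float64(0.00104240767956039)) [0.3987 0.1753] [0.3956 0.1732]
CASE
(array([ 0.4983, -0.3108,  0.0554]), np.float64(0.0009988635199816563)) [ 0.5003 -0.3069] [ 0.4934 -0.3137]
(array([ 0.4922, -0.1744,  0.0555]), np.float64(0.0018376392907810848)) [ 0.4933 -0.1702] [ 0.4889 -0.1786]
[ 0.619  -0.3081]
[ 0.6164 -0.1737]
lid top
(array([ 0.6383, -0.3079,  0.1873]), np.float64(0.0005572030809564704))
(array([ 0.6327, -0.1711,  0.1864]), np.float64(0.00030043888013342484))
balls
[0.6232 0.2189]
[0.6127 0.2506]
[0.5672 0.2289]
[0.5657 0.2779]
[0.6183 0.2835]
```

```bash
cat >> h.py <<'E'
np.set_printoptions(precision=4,suppress=True)
def Rs(yaw,pitch=0): # pitch>0 : mouth down ; degrees
    return Rn.from_euler('ZY',[yaw,pitch],degrees=True)
# tool axes in scoop frame (columns) : x=+-y, y, z along handle down
c,s=np.cos(np.radians(10)),np.sin(np.radians(10))
TS={+1:Rn.from_matrix(np.array([[0,c,s],[1,0,0],[0,s,-c]])),-1:Rn.from_matrix(np.array([[0,-c,s],[-1,0,0],[0,-s,-c]]))}
def cur():
    st=bot.state(); q=st["eef_rot"]; return st["ee_pos"],Rn.from_quat([q[1],q[2],q[3],q[0]]),st
def delta(p,R,p0=None,R0=None):
    if p0 is None: p0,R0,_=cur()
    return R0.inv().apply(np.asarray(p)-p0)*100,(R0.inv()*R).as_rotvec()
G=np.array([-.056,0,.103])
def scoop_tcp(o,yaw,pitch,sg,back=0.155,up=0):
    R=Rs(yaw,pitch); Rt=R*TS[sg]; g=np.asarray(o)+R.apply(G)
    return g-Rt.apply([0,0,back+up]),Rt
E
python3 - <<'E'
from h import *
p,R,st=cur(); print(R.as_matrix())
for sg in(1,-1):
  P,Rt=scoop_tcp([.573,.0155,.003],6.5,0,sg,up=.1); print(sg,P,delta(P,Rt))
import pickle
fs=pickle.load(open("f0.pkl","rb"));a,b=fs["scene"],fs["side"]
print("rack tops",tri(a,(533,325),b,(170,105)),tri(a,(533,325),b,(183,105)),onz(a,525,375,0))
print("hotplate knob",tri(a,(207,165),b,(437,222)), "vial",onz(a,336,163,0),"jar",onz(a,269,275,0))
E
```

```text
[[-0.928   0.3726 -0.0003]
 [ 0.3726  0.928  -0.0008]
 [-0.0001 -0.0008 -1.    ]]
1 [0.4734 0.0041 0.3571] (array([-43.7729, -49.4686,   4.7575]), array([-0.1581, -0.0934,  1.0728]))
-1 [0.4734 0.0041 0.3571] (array([-43.7729, -49.4686,   4.7575]), array([ 0.1069, -0.181 , -2.0598]))
rack tops (array([0.3664, 0.6015, 0.2681]), np.float64(0.03815609524649403)) (array([0.3893, 0.5904, 0.2718]), np.float64(0.003293408831291504)) [0.329  0.6629 0.    ]
hotplate knob (array([ 0.7218, -0.2989,  0.0524]), np.float64(0.025739052243816205)) vial [ 0.35   -0.1399  0.    ] jar [0.7323 0.1057 0.    ]
```

```bash
python3 -m crank '[[[0,0,-6,0,0,0,1],[0,0,-12,0,0,0,1],[-4,-5,-12,0,0,0.1,1],[-9,-10,-12,0,0,0.25,1],[-13,-15,-12,0,0,0.4,1],[-17,-20,-10,0,0,0.6,1],[-21,-25,-8,0,0,0.75,1],[-25,-29,-6,-0.05,-0.03,0.9,1]]]' 60
python3 - <<'E'
from h import *
p,R,st=cur(); print(p,st["q"])
P,Rt=scoop_tcp([.573,.0155,.003],6.5,0,1,up=.1); print(P,delta(P,Rt))
E
```

```text
time_s: 1.25
ee_pos: [0.3698, 0.2773, 0.47]
eef_rot: [0.019, 0.6, 0.8, 0.022]
force: [0.9, 0.2, -0.1]
opening: 0.0854
[0.3698 0.2773 0.47  ] [-1.0156  0.1876  0.3151  1.8946 -0.0352  1.0179 -0.4061]
[0.4734 0.0041 0.3571] (array([-29.0663,   1.6464,  11.5338]), array([-0.1161, -0.0152,  0.1691]))
```

```bash
python3 -m crank '[[[-6,0.3,2,-0.02,0,0.03,1],[-12,0.7,4,-0.04,0,0.07,1],[-18,1,7,-0.07,-0.01,0.1,1],[-24,1.4,9,-0.1,-0.01,0.14,1],[-29,1.6,11.5,-0.116,-0.015,0.169,1],[-29,1.6,11.5,-0.116,-0.015,0.169,1]]]'
python3 - <<'E'
from h import *
p,R,st=cur(); print(p,st["q"])
P,Rt=scoop_tcp([.573,.0155,.003],6.5,0,1,up=.1); print(P,delta(P,Rt))
fs={n:bot.grab_frame(n) for n in("scene","side","wrist")}
import pickle;pickle.dump(fs,open("f1.pkl","wb"))
cv2.imwrite("pics/wrist1.png",fs["wrist"]["img"][:,:,::-1])
for f in fs.values():print([proj(f,np.array([.573,.0155,.003])+Rs(6.5).apply(v)) for v in ([.045,-.047,.002],[.045,.047,.002],[-.061,0,.1325])])
E
```

```text
time_s: 2.0
ee_pos: [0.4737, 0.0022, 0.3566]
eef_rot: [0.058, 0.665, 0.742, 0.063]
force: [0.5, 0.2, 0.4]
opening: 0.0851
[0.4737 0.0022 0.3566] [-0.4133  0.3219  0.4088  2.1029 -0.2492  0.584   0.273 ]
[0.4734 0.0041 0.3571] (array([ 0.1974, -0.0067, -0.0577]), array([-0.0037,  0.0032, -0.0035]))
[array([280.6934, 222.5439]), array([299.3153, 244.0219]), array([317.9882, 188.7857])]
[array([354.1394, 209.8708]), array([332.2949, 200.0675]), array([322.3522, 186.3215])]
[array([391.9806, 217.1785]), array([397.5117, 136.1074]), array([322.2144, 223.3228])]
```

View pics/wrist1.png

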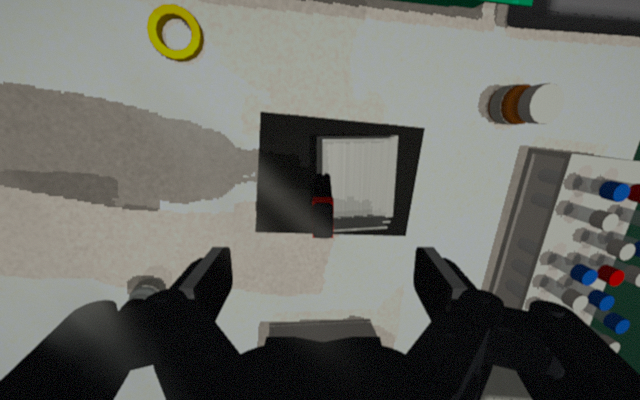

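Wrist view: lip corners at about (397,137) and (391,217), handle top at (322,225) – all within a pixel or two of the predictions, so the measured scoop pose holds. Descending and gripping.

```bash
python3 -m crank '[[[0.2,0,3,0,0,0,1],[0.2,0,6,0,0,0,1],[0.2,0,8.5,0,0,0,1],[0.2,0,10,0,0,0,1],[0.2,0,10,0,0,0,0],[0.2,0,10,0,0,0,-1],[0.2,0,10,0,0,0,-1],[0.2,0,10,0,0,0,-1]]]' 60
python3 -m crank '[[[0,0,0,0,0,0,-1],[0,0,0,0,0,0,-1],[0,0,0,0,0,0,-1]]]' 70
python3 - <<'E'
from h import *
p,R,st=cur(); print(p,st["q"],st["force"],st["opening"])
fs={n:bot.grab_frame(n) for n in("scene","side","wrist")}
crop(fs["scene"],255,150,355,250,6,"sc2.png");crop(fs["side"],280,130,380,240,5,"sd2.png")
E
```

```text
time_s: 3.15
ee_pos: [0.4905, 0.0112, 0.2599]
eef_rot: [0.058, 0.661, 0.745, 0.065]
force: [1.3, -0.4, -2.1]
opening: 0.0132
time_s: 3.52
ee_pos: [0.4904, 0.0112, 0.2597]
eef_rot: [0.058, 0.661, 0.745, 0.065]
force: [-2.7, 1.2, 6.7]
opening: 0.0135
[0.4904 0.0112 0.2597] [-0.2972  0.493   0.2552  2.1741 -0.3892  0.337   0.3956] [-2.6529  1.182   6.6946] 0.013479340839670144
```

View pics/sc2.png

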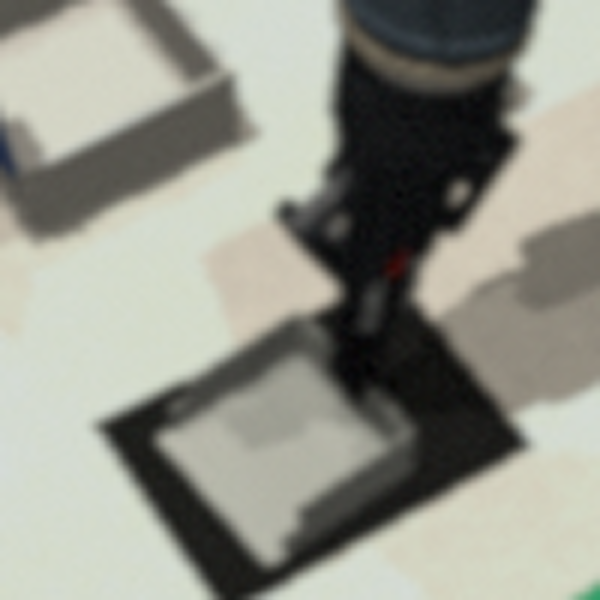

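View pics/sd2.png

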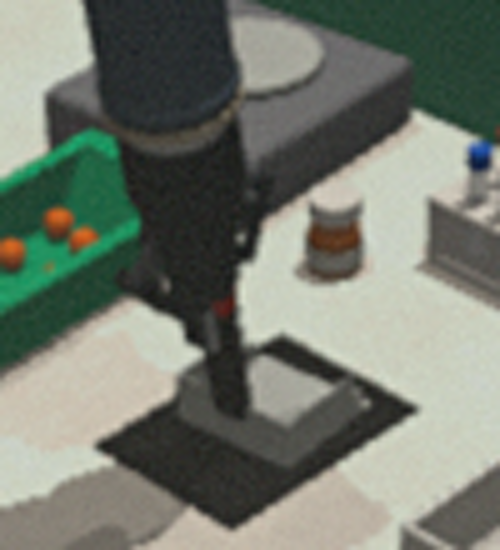

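Run:
```python
from h import *
p,R,st=cur(); print(p)
Sc=R*TS[1].inv(); print("scoop euler if aligned",Sc.as_euler('ZYX',degrees=True))
for yaw in(6.5,):
  o=np.array([.573,.0155,.003]); print("o in tool",R.inv().apply(o-p)); g=o+Rs(yaw).apply(G); print("grip in tool",R.inv().apply(g-p))
```

```text
[0.4904 0.0112 0.2597]
scoop euler if aligned [ 6.8203  0.0732 -0.0231]
o in tool [-0.0054  0.037   0.2671]
grip in tool [-0.0052 -0.0004  0.156 ]
```

```bash
cat >> h.py <<'E'
OT=np.array([-.005,.0374,.2671])
TUB=np.array([.5402,.2472,.004]);TY=4.3
def tubpt(x,y=0,z=0): return TUB+Rn.from_euler('z',TY,degrees=True).apply([x/1e3,y/1e3,z/1e3])
def goal(o,yaw,pitch=0):
    Rt=Rs(yaw,pitch)*TS[1]; P=np.asarray(o)-Rt.apply(OT); d=delta(P,Rt); return P,d[0].round(2),d[1].round(3)
def where(fr=None):
    p,R,st=cur(); o=p+R.apply(OT); e=(R*TS[1].inv()).as_euler('ZYX',degrees=True)
    t=(Rn.from_euler('z',TY,degrees=True).inv().apply(o-TUB))*1e3
    print("t",st["time_s"],"scoop o",o,"ypr",e.round(2),"tub mm",t.round(1),"F",st["force"].round(1),"q6",st["q"][5].round(3),"open",round(st["opening"],4))
E
python3 - <<'E'
from h import *
where()
print(goal([.573,.0155,.10],6.8)); print(goal(tubpt(-46,0,96),TY))
E
```

```text
t 3.675 scoop o [0.5733 0.016  0.0031] ypr [ 6.82  0.07 -0.02] tub mm [  15.7 -233.1   -0.9] F [-3.1  0.1  7.1] q6 0.337 open 0.013
(array([0.4898, 0.0106, 0.3565]), array([-0.05,  1.6 , -9.55]), array([-0.001,  0.   ,  0.   ]))
(array([0.411 , 0.2425, 0.3565]), array([ 23.91,  -3.39, -10.43]), array([-0.001, -0.007,  0.043]))
```

```bash
python3 -m crank '[[[0,0.8,-4.5,0,0,0,-1],[0,1.6,-9.5,0,0,0,-1],[5,0.6,-9.7,0,0,0.01,-1],[10,-0.4,-9.9,0,0,0.02,-1],[15,-1.5,-10,0,0,0.03,-1],[20,-2.5,-10.2,0,-0.005,0.04,-1],[23.9,-3.4,-10.4,0,-0.007,0.043,-1],[23.9,-3.4,-10.4,0,-0.007,0.043,-1]]]'
python3 -m crank '[[[0,0,0,0,0,0,-1]]]'
python3 - <<'E'
from h import *
where(); print(bot.state()["q"])
fs={n:bot.grab_frame(n) for n in("scene","side","wrist")}
for n,k in fs.items(): cv2.imwrite(f"pics/{n}3.png",k["img"][:,:,::-1])
crop(fs["scene"],285,200,425,330,5.5,"sc3.png");crop(fs["side"],220,110,340,230,5,"sd3.png")
import pickle;pickle.dump((fs,cur()[0],cur()[1].as_matrix()),open("f3.pkl","wb"))
E
```

```text
time_s: 4.68
ee_pos: [0.4096, 0.2458, 0.3553]
eef_rot: [0.058, 0.675, 0.733, 0.063]
force: [-0.4, -0.6, -1.8]
opening: 0.0132
time_s: 4.8
ee_pos: [0.411, 0.242, 0.3556]
eef_rot: [0.059, 0.677, 0.731, 0.063]
force: [-0.5, -0.1, -2.3]
opening: 0.0133
t 4.8 scoop o [0.4938 0.2431 0.0989] ypr [ 4.33  0.12 -0.05] tub mm [-46.6  -0.7  94.9] F [-0.5 -0.1 -2.3] q6 0.598 open 0.0133
[-1.0655  0.35    0.5356  2.093  -0.1668  0.5979 -0.3636]
```

View pics/sc3.png

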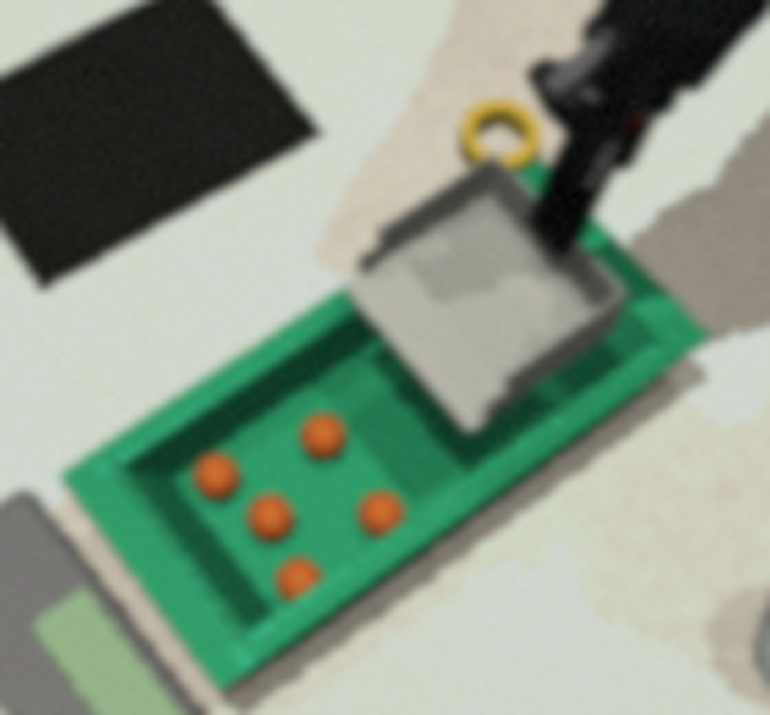

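View pics/sd3.png

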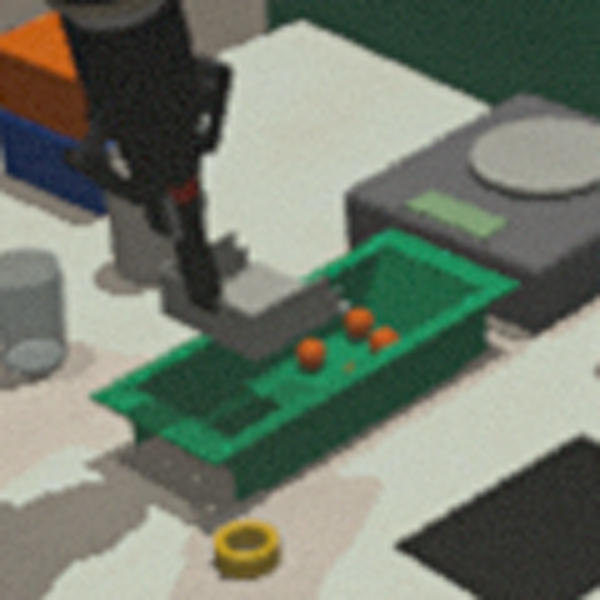

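View pics/wrist3.png

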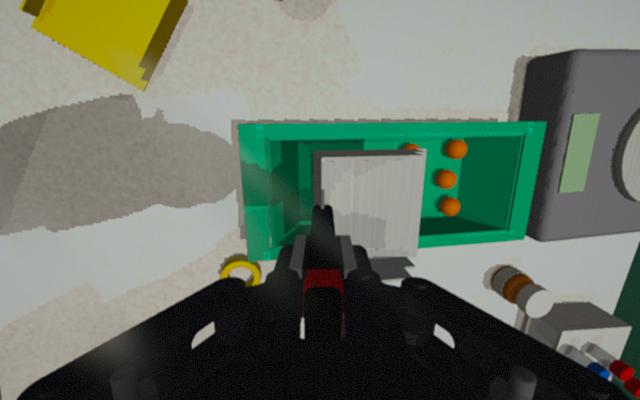

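Run:
```python
from h import *
import pickle
fs,p,Rm=pickle.load(open("f3.pkl","rb"));R=Rn.from_matrix(Rm);a,b,w=fs["scene"],fs["side"],fs["wrist"]
o=p+R.apply(OT);Sc=R*TS[1].inv()
for y in(-.047,.047):
  X=o+Sc.apply([.045,y,.001]);print("pred",X,proj(a,X),proj(b,X),proj(w,X))
P=lambda U,k,o:((U[0]+.5)/k-.5+o[0],(U[1]+.5)/k-.5+o[1])
s1=P((353,283),5.5,(285,200));s2=P((470,432),5.5,(285,200));d1=P((342,303),5,(220,110))
print("meas scene",s1,s2,onz(a,*s1,.1),onz(a,*s2,.1),"side",d1,tri(a,s1,b,d1))
# tub flange corners in wrist
for x,y in((150,64),(150,-64),(-150,64),(-150,-64)):
  X=tubpt(x,y,50);print(x,y,proj(w,X),proj(a,X))
```

```text
pred [0.5427 0.1986 0.1001] [346.2581 251.1916] [290.6053 170.3243] [416.1278 257.1871]
pred [0.5358 0.2923 0.1   ] [369.4352 278.1231] [271.7868 161.4349] [425.9733 148.7991]
meas scene (348.77272727272725, 251.04545454545456) (370.04545454545456, 278.1363636363636) [0.5368 0.2017 0.1   ] [0.5345 0.2932 0.1   ] side (288.0, 170.2) (array([0.5364, 0.203 , 0.1015]), np.float64(0.002405368627880163))
150 64 [545.9285 121.1756] [325.1488 325.2754]
150 -64 [523.2215 240.0134] [295.8129 285.7628]
-150 64 [234.9399 123.9337] [414.5097 260.6383]
-150 -64 [245.7817 262.5933] [383.1555 227.9183]
```

Run:
```python
from h import *
print(goal(tubpt(-44,0.5,58),TY)); print(goal(tubpt(-44,0.5,30),TY))
```

```text
(array([0.4129, 0.2431, 0.3185]), array([ 0.18, -0.48,  3.7 ]), array([-0.002,  0.001, -0.002]))
(array([0.4129, 0.2431, 0.2905]), array([ 0.19, -0.96,  6.46]), array([-0.002,  0.001, -0.002]))
```

```bash
python3 -m crank '[[[0.2,-0.3,2,0,0,0,-1],[0.2,-0.5,3.7,0,0,0,-1],[0.2,-0.5,3.7,0,0,0,-1]]]'
python3 - <<'E'
from h import *
where(); print(goal(tubpt(-44,0.5,30),TY));print(bot.state()["q"])
fs={n:bot.grab_frame(n) for n in("scene","wrist")}
crop(fs["wrist"],220,100,560,300,2.35,"w4.png");crop(fs["scene"],335,200,425,300,6,"sc4.png")
E
```

```text
time_s: 5.32
ee_pos: [0.4124, 0.2434, 0.3178]
eef_rot: [0.059, 0.678, 0.73, 0.062]
force: [-0.3, -0.9, -2.2]
opening: 0.0131
t 5.325 scoop o [0.495  0.2441 0.0609] ypr [ 4.21  0.19 -0.09] tub mm [-45.3   0.3  56.9] F [-0.3 -0.9 -2.2] q6 0.499 open 0.0131
(array([0.4129, 0.2431, 0.2905]), array([-0.03, -0.42,  2.69]), array([-0.003,  0.002, -0.001]))
[-1.0194  0.41    0.4865  2.1353 -0.2168  0.4989 -0.3249]
```

View pics/w4.png

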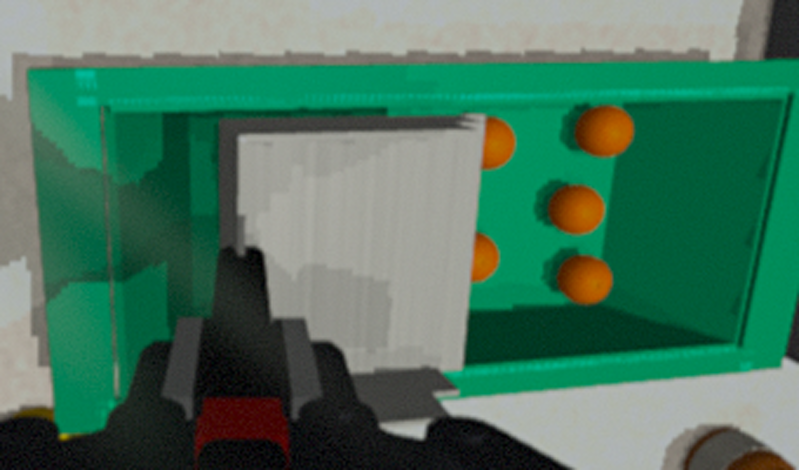

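View pics/sc4.png

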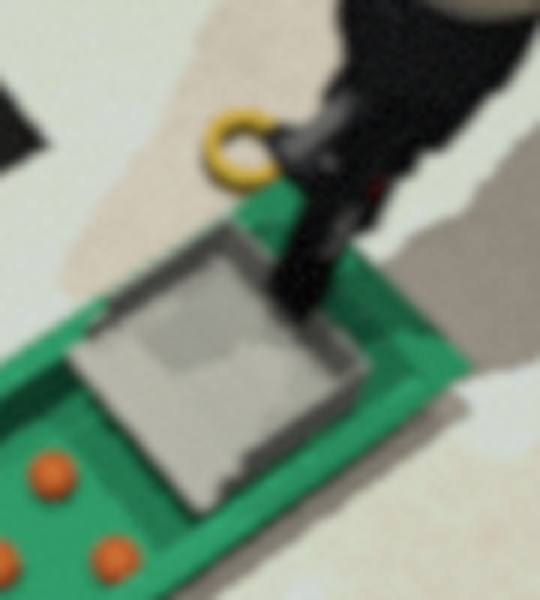

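Run:
```python
from h import *
import pickle
fs=pickle.load(open("f0.pkl","rb"));a=fs["scene"]
P=lambda U,k,o:((U[0]+.5)/k-.5+o[0],(U[1]+.5)/k-.5+o[1])
inv=Rn.from_euler('z',TY,degrees=True).inv()
for U in[(105,358),(545,70),(688,222),(40,368),(215,600),(742,215),(560,28)]:
  X=onz(a,*P(U,6,(290,225)),.054);print("tub",U,(inv.apply(X-TUB)*1e3).round(1))
p,R,st=cur();o=p+R.apply(OT);Sc=R*TS[1].inv()
for U,y in(((70,350),-.047),((205,512),.047)):
  X=onz(a,*P(U,6,(335,200)),.0625);print("lip",(inv.apply(X-TUB)*1e3).round(1),"pred",(inv.apply(o+Sc.apply([.045,y,.001])-TUB)*1e3).round(1))
w=bot.grab_frame("wrist");crop(w,400,120,450,290,4,"w5.png")
for y in(-50,50):print(proj(w,tubpt(-1,y,50)))
for y in(-.047,.047):print(proj(w,o+Sc.apply([.045,y,.001])))
```

```text
tub (105, 358) [123.9 -50.3  50. ]
tub (545, 70) [-125.6  -47.8   50. ]
tub (688, 222) [-125.6   49.8   50. ]
tub (40, 368) [149.3 -63.   50. ]
tub (215, 600) [148.4  63.   50. ]
tub (742, 215) [-147.7   61.5   50. ]
tub (560, 28) [-146.5  -61.    50. ]
lip [ -2.8 -47.4  58.5] pred [  0.5 -45.9  59.2]
lip [-1.6 47.8 58.5] pred [ 0.6 48.1 59.2]
[409.4854 256.7511]
[418.7571 145.0588]
[416.1014 257.0912]
[425.9071 148.6833]
```

View pics/w5.png

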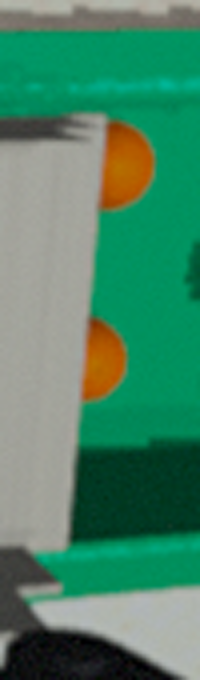

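```bash
python3 -m crank '[[[-0.05,-0.1,0.9,0,0,0,-1],[-0.05,-0.3,1.8,0,0,0,-1],[-0.05,-0.4,2.7,0,0,0,-1],[-0.05,-0.4,2.7,0,0,0,-1]]]'
python3 - <<'E'
from h import *
where();where(); print(goal(tubpt(-44,0,10),TY));print(bot.state()["q"])
E
```

```text
time_s: 5.98
ee_pos: [0.4129, 0.244, 0.2903]
eef_rot: [0.059, 0.677, 0.731, 0.062]
force: [0.3, -0.8, -2.5]
opening: 0.0133
t 5.975 scoop o [0.4955 0.2449 0.0335] ypr [ 4.32  0.17 -0.07] tub mm [-44.8   1.1  29.5] F [ 0.3 -0.8 -2.5] q6 0.424 open 0.0133
t 5.975 scoop o [0.4955 0.2449 0.0335] ypr [ 4.32  0.17 -0.07] tub mm [-44.8   1.1  29.5] F [ 0.3 -0.8 -2.5] q6 0.424 open 0.0133
(array([0.413 , 0.2426, 0.2705]), array([-0.13, -0.34,  1.95]), array([-0.003,  0.001,  0.001]))
[-0.9819  0.4535  0.4418  2.1645 -0.2521  0.4237 -0.2955]
```

```bash
python3 -m crank '[[[-0.1,-0.15,1,0,0,0,-1],[-0.1,-0.34,1.95,0,0,0,-1],[-0.1,-0.45,2.5,0,0,0,-1],[-0.1,-0.45,2.6,0,0,0,-1]]]'
python3 - <<'E'
from h import *
where(); print(goal(tubpt(-44,0,0),TY))
E
```

```text
time_s: 6.48
ee_pos: [0.4131, 0.243, 0.2643]
eef_rot: [0.059, 0.677, 0.731, 0.063]
force: [1.1, 0.1, -1.4]
opening: 0.013
t 6.475 scoop o [0.4959 0.244  0.0076] ypr [ 4.32  0.13 -0.04] tub mm [-44.4   0.1   3.6] F [ 1.1  0.1 -1.4] q6 0.35 open 0.013
(array([0.413 , 0.2426, 0.2605]), array([-0.03, -0.08,  0.37]), array([-0.002,  0.001,  0.   ]))
```

```bash
python3 -m crank '[[[0,-0.03,0.15,0,0,0,-1],[0,-0.06,0.3,0,0,0,-1],[0,-0.06,0.3,0,0,0,-1]]]'
python3 - <<'E'
from h import *
where()
E
```

```text
time_s: 6.85
ee_pos: [0.4131, 0.2431, 0.2618]
eef_rot: [0.059, 0.677, 0.731, 0.063]
force: [0.4, -0.6, -1.4]
opening: 0.0134
t 6.85 scoop o [0.4961 0.2444 0.0051] ypr [ 4.33  0.09 -0.  ] tub mm [-44.2   0.5   1.1] F [ 0.4 -0.6 -1.4] q6 0.342 open 0.0134
```

```bash
python3 -m crank '[[[0,-0.02,0.1,0,0,0,-1],[0,-0.03,0.2,0,0,0,-1],[0,-0.03,0.2,0,0,0,-1]]]'
python3 - <<'E'
from h import *
where()
E
```

```text
time_s: 7.22
ee_pos: [0.4129, 0.243, 0.2607]
eef_rot: [0.058, 0.677, 0.731, 0.064]
force: [-7.5, -1.7, 19.3]
opening: 0.0131
t 7.225 scoop o [0.4959 0.2445 0.0041] ypr [4.33 0.08 0.06] tub mm [-44.4   0.7   0.1] F [-7.5 -1.7 19.3] q6 0.338 open 0.0131
```

Run:
```python
from h import *
for x in (-44,-10,25): print(x,goal(tubpt(x,0,0.6),TY,0.8)[1:])
```

```text
-44 (array([-0.03,  0.38, -0.09]), array([ 0.013, -0.001,  0.   ]))
-10 (array([-0.04,  3.73,  0.49]), array([ 0.013, -0.001,  0.   ]))
25 (array([-0.04,  7.18,  1.1 ]), array([ 0.013, -0.001,  0.   ]))
```

```bash
python3 -m crank '[[[-0.03,0.4,-0.15,0.013,0,0,-1],[-0.03,1.2,-0.01,0.013,0,0,-1],[-0.03,2.1,0.15,0.013,0,0,-1],[-0.03,3,0.3,0.013,0,0,-1],[-0.03,4,0.48,0.013,0,0,-1],[-0.03,5,0.65,0.013,0,0,-1]]]'
python3 - <<'E'
from h import *
where()
print(goal(tubpt(20,0,0.6),TY,0.8)[1:])
f=bot.grab_frame("scene");crop(f,285,200,425,330,5.5,"sc6.png")
E
```

```text
time_s: 7.98
ee_pos: [0.4625, 0.2466, 0.2625]
eef_rot: [0.053, 0.678, 0.731, 0.058]
force: [-10.1, -1.0, 13.9]
opening: 0.0128
t 7.975 scoop o [0.5416 0.2478 0.0046] ypr [4.36 0.96 0.03] tub mm [1.4 0.5 0.6] F [-10.1  -1.   13.9] q6 0.423 open 0.0128
(array([-0.03,  1.76,  0.31]), array([-0.003, -0.001,  0.001]))
```

View pics/sc6.png

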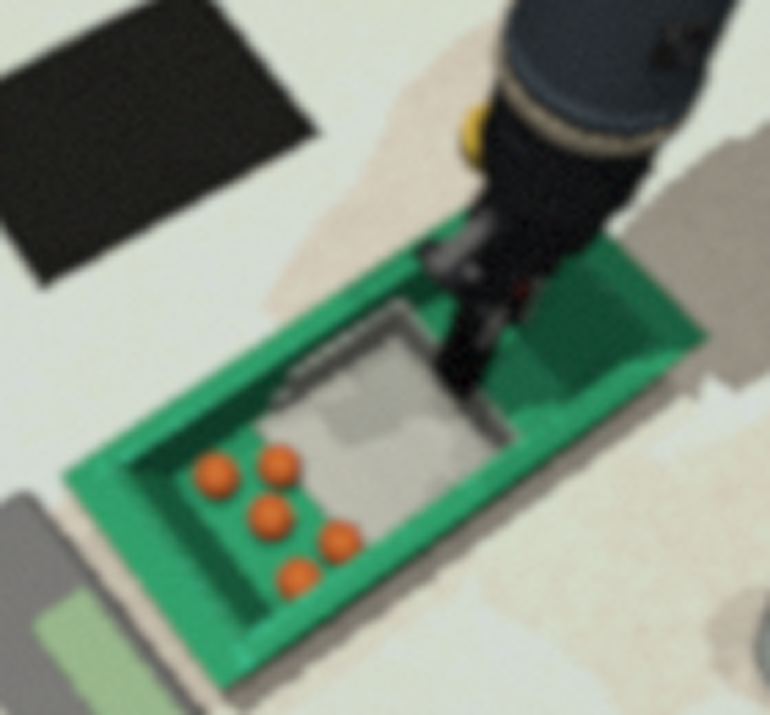

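The picture shows the pan flat in the tub with all five balls ahead of the lip (two just touching it, at crop (280,465) and (340,540)). I'll keep driving.

```bash
python3 -m crank '[[[0,0.6,0.07,0,0,0,-1],[0,1.2,0.17,0,0,0,-1],[0,1.8,0.28,0,0,0,-1],[0,2.4,0.38,0,0,0,-1],[0,3,0.48,0,0,0,-1],[0,3.4,0.55,0,0,0,-1]]]'
python3 - <<'E'
from h import *
where()
f=bot.grab_frame("scene");crop(f,285,200,425,330,5.5,"sc7.png")
E
```

```text
time_s: 8.78
ee_pos: [0.497, 0.2493, 0.2625]
eef_rot: [0.054, 0.678, 0.731, 0.058]
force: [-11.6, -1.2, 16.2]
opening: 0.0132
t 8.775 scoop o [0.5762 0.2504 0.0047] ypr [4.35 0.93 0.03] tub mm [36.1  0.5  0.7] F [-11.6  -1.2  16.2] q6 0.467 open 0.0132
```

View pics/sc7.png

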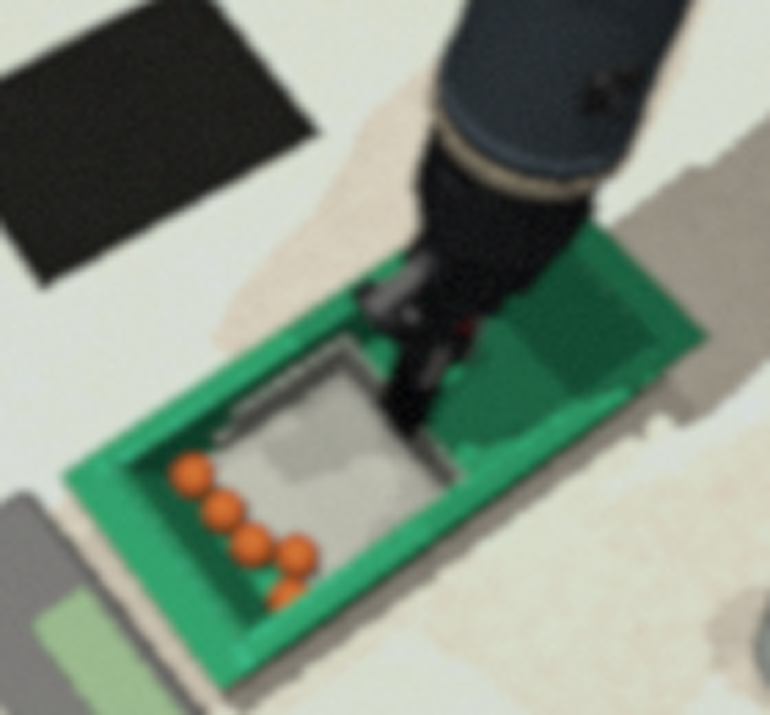

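One ball is already on the lip; four lie in a row against the end wall. Pushing the last stretch slowly.

```bash
python3 -m crank '[[[0,0.25,0.03,0,0,0,-1],[0,0.5,0.07,0,0,0,-1],[0,0.75,0.11,0,0,0,-1],[0,1,0.16,0,0,0,-1],[0,1.2,0.2,0,0,0,-1],[0,1.2,0.2,0,0,0,-1]]]'
python3 - <<'E'
from h import *
where()
f=bot.grab_frame("scene");crop(f,285,200,425,330,5.5,"sc8.png")
E
```

```text
time_s: 9.57
ee_pos: [0.5083, 0.2502, 0.2626]
eef_rot: [0.053, 0.678, 0.731, 0.058]
force: [-15.2, -1.1, 19.8]
opening: 0.0136
t 9.575 scoop o [0.587  0.2514 0.0046] ypr [4.36 1.03 0.04] tub mm [47.   0.7  0.6] F [-15.2  -1.1  19.8] q6 0.484 open 0.0136
```

View pics/sc8.png

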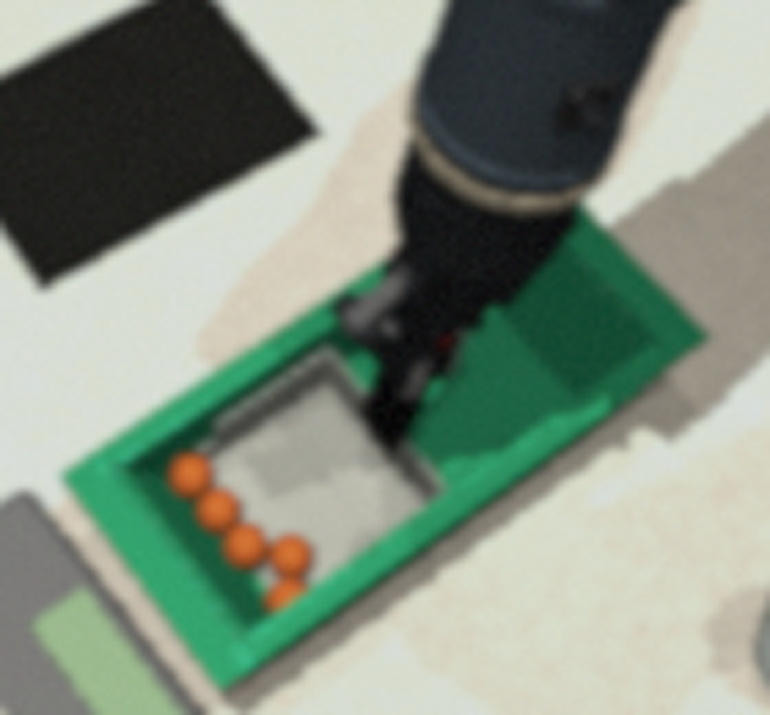

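```bash
python3 -m crank '[[[0,0.15,0.01,0,0,0,-1],[0,0.3,0.03,0,0,0,-1],[0,0.45,0.05,0,0,0,-1],[0,0.45,0.05,0,0,0,-1]]]'
python3 - <<'E'
from h import *
where()
o=tubpt(48,0.7,0)
R0=Rs(TY,0)
# pitch back about rear bottom edge, advance 3mm per 8deg
for pit,adv,up in((-4,1,1),(-8,2,2),(-12,4,4),(-16,5,8)):
  R=Rs(TY,pit); back=tubpt(48-45+adv,0.5,up); oo=back+R.apply([.045,0,0]); print(pit,goal(oo,TY,pit)[1:])
E
```

```text
time_s: 10.12
ee_pos: [0.5103, 0.2504, 0.2632]
eef_rot: [0.051, 0.678, 0.732, 0.056]
force: [-31.7, -2.2, 40.3]
opening: 0.0128
t 10.125 scoop o [0.5876 0.2516 0.0048] ypr [4.39 1.35 0.06] tub mm [47.6  0.8  0.8] F [-31.7  -2.2  40.3] q6 0.496 open 0.0128
-4 (array([ 0.01, -2.3 ,  0.15]), array([-0.093, -0.001,  0.001]))
-8 (array([ 0.01, -3.98,  0.25]), array([-0.163, -0.001,  0.001]))
-12 (array([ 0.01, -5.54,  0.39]), array([-0.233, -0.001,  0.001]))
-16 (array([ 0.02, -7.14,  0.44]), array([-0.303, -0.001,  0.001]))
```

```bash
python3 -m crank '[[[0,-1.5,0,-0.05,0,0,-1],[0,-2.4,0.03,-0.093,0,0,-1],[0,-3.3,0.08,-0.128,0,0,-1],[0,-4.1,0.13,-0.163,0,0,-1],[0,-4.1,0.13,-0.163,0,0,-1]]]'
python3 - <<'E'
from h import *
where();print(bot.state()["q"])
f=bot.grab_frame("scene");crop(f,285,200,425,330,5.5,"sc9.png")
E
```

```text
time_s: 10.75
ee_pos: [0.4733, 0.2475, 0.2538]
eef_rot: [0.109, 0.671, 0.724, 0.117]
force: [0.1, 0.2, -2.8]
opening: 0.0131
t 10.75 scoop o [0.5932 0.2514 0.0122] ypr [ 4.38 -8.39 -0.05] tub mm [53.1  0.2  8.2] F [ 0.1  0.2 -2.8] q6 0.207 open 0.0131
[-0.9035  0.5607  0.4066  2.1354 -0.2815  0.2068 -0.24  ]
```

View pics/sc9.png

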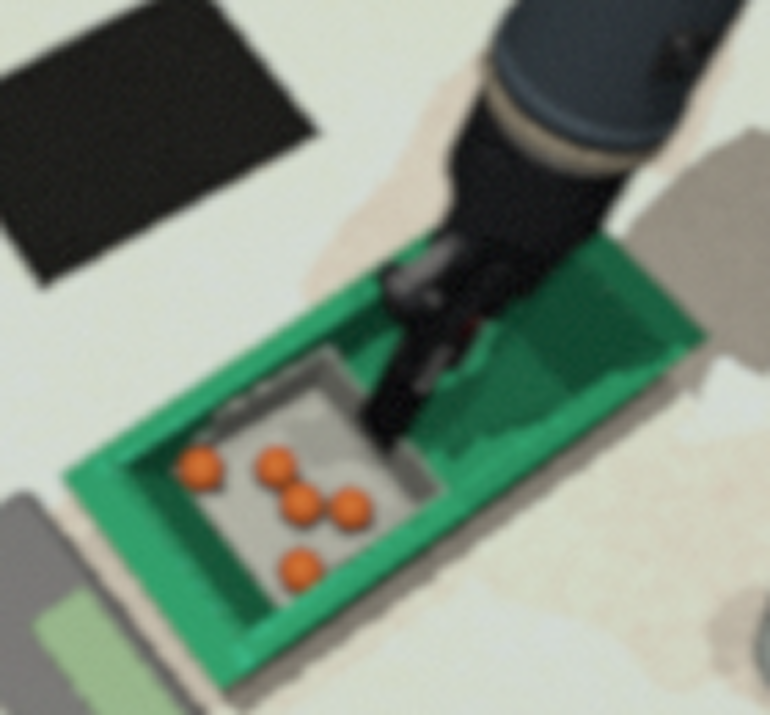

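```bash
python3 -m crank '[[[0,0,0,0,0,0,-1],[0,0,0,0,0,0,-1]]]'
python3 - <<'E'
from h import *
where()
fs={n:bot.grab_frame(n) for n in("scene","side","wrist")}
crop(fs["scene"],285,240,385,330,7,"sc10.png");crop(fs["wrist"],300,100,500,300,3,"w10.png")
E
```

```text
time_s: 11.05
ee_pos: [0.4747, 0.2473, 0.2543]
eef_rot: [0.109, 0.671, 0.724, 0.118]
force: [-0.3, 1.0, -3.2]
opening: 0.0131
t 11.05 scoop o [0.5949 0.2514 0.0129] ypr [ 4.31 -8.5  -0.01] tub mm [54.9  0.   8.9] F [-0.3  1.  -3.2] q6 0.207 open 0.0131
```

View pics/sc10.png

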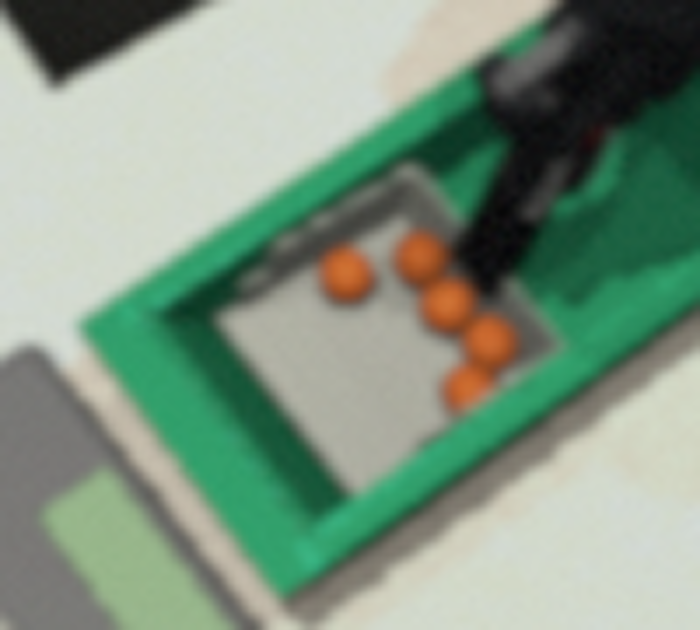

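View pics/w10.png

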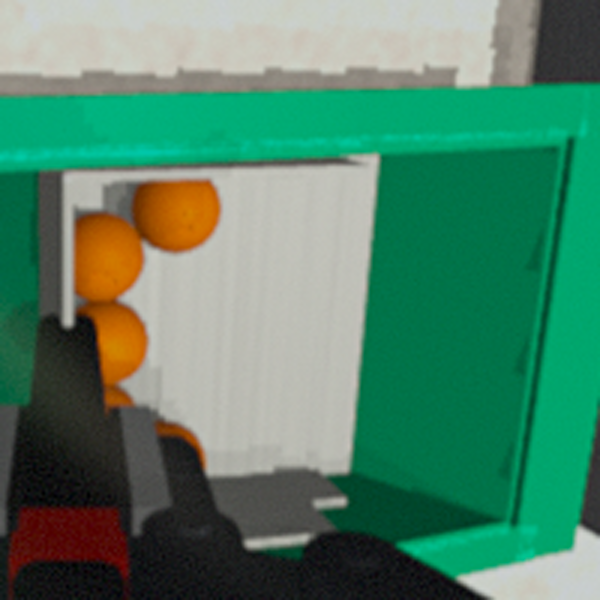

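All five balls are on the pan against its back wall (wrist view; tub floor ahead of the lip is empty). Lifting.

Run:
```python
from h import *
for z in(30,70,120): print(z,goal(tubpt(53,0,z),TY,-8.5)[1:],goal(tubpt(53,0,z),TY,-13)[1:])
```

```text
30 (array([-0.01,  0.51, -2.06]), array([0., 0., 0.])) (array([-0.01, -1.57, -1.68]), array([-0.079,  0.   ,  0.   ]))
70 (array([-0.01,  1.78, -5.85]), array([0., 0., 0.])) (array([-0.01, -0.3 , -5.48]), array([-0.079,  0.   ,  0.   ]))
120 (array([ -0.01,   3.37, -10.6 ]), array([0., 0., 0.])) (array([ -0.01,   1.29, -10.22]), array([-0.079,  0.   ,  0.   ]))
```

```bash
python3 -m crank '[[[0,0.15,-0.7,0,0,0,-1],[0,0.4,-1.8,0,0,0,-1],[0,0.9,-3.2,0,0,0,-1],[0,1.1,-4.8,-0.02,0,0,-1],[0,0.9,-6.5,-0.05,0,0,-1],[0,0.6,-8,-0.079,0,0,-1],[0,1,-9.2,-0.079,0,0,-1],[0,1.3,-10.2,-0.079,0,0,-1]]]'
python3 - <<'E'
from h import *
where();print(bot.state()["q"])
f=bot.grab_frame("scene");crop(f,285,190,425,320,5.5,"sc11.png")
E
```

```text
time_s: 12.2
ee_pos: [0.4545, 0.246, 0.3563]
eef_rot: [0.136, 0.666, 0.719, 0.147]
force: [0.0, 0.4, -2.4]
opening: 0.0134
t 12.2 scoop o [0.5934 0.2517 0.1251] ypr [  4.33 -13.04   0.02] tub mm [ 53.4   0.5 121.1] F [ 0.   0.4 -2.4] q6 0.359 open 0.0134
[-1.148   0.3994  0.67    2.1057 -0.1724  0.3587 -0.336 ]
```

View pics/sc11.png

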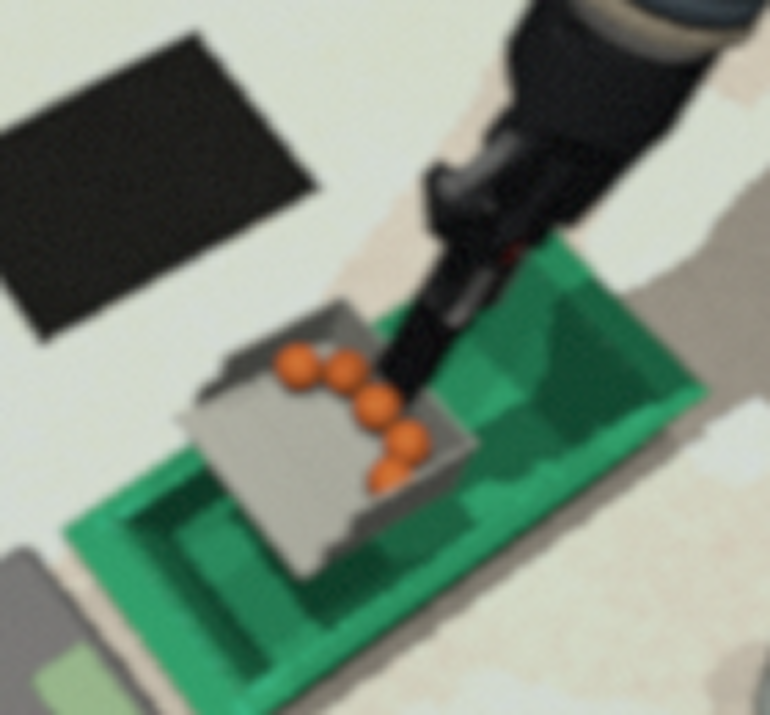

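```bash
cat >> h.py <<'E'
CASE=np.array([.558,-.240,0]);CY=2.5
def casept(x,y,z): return CASE+Rn.from_euler('z',CY,degrees=True).apply([x/1e3,y/1e3,z/1e3])
def lipgoal(x,y,z,pitch,yaw=CY): # lip at case coords
    R=Rs(yaw,pitch); return goal(casept(x,y,z)-R.apply([.045,0,0]),yaw,pitch)
E
python3 - <<'E'
from h import *
print(lipgoal(0,0,140,-13))
E
```

```text
(array([ 0.3753, -0.243 ,  0.3611]), array([-48.16, -10.51,  -4.98]), array([ 0.002, -0.014,  0.029]))
```

```bash
python3 -m crank '[[[-1.2,-0.3,-0.1,0,0,0,-1],[-4,-1,-0.5,0,0,0,-1],[-8,-1.8,-0.9,0,0,0,-1],[-12.5,-2.8,-1.3,0,0,0.01,-1],[-17,-3.8,-1.8,0,0,0.01,-1],[-21.5,-4.8,-2.2,0,-0.01,0.015,-1],[-26,-5.7,-2.7,0,-0.01,0.015,-1],[-30.5,-6.7,-3.2,0,-0.01,0.02,-1]]]'
python3 - <<'E'
from h import *
where();print(lipgoal(0,0,140,-13))
E
```

```text
time_s: 13.25
ee_pos: [0.405, -0.0534, 0.3577]
eef_rot: [0.138, 0.674, 0.711, 0.143]
force: [0.4, 0.5, -3.1]
opening: 0.0134
t 13.25 scoop o [ 0.5435 -0.0516  0.1262] ypr [  3.07 -12.91  -0.14] tub mm [ -19.1 -298.2  122.2] F [ 0.4  0.5 -3.1] q6 0.247 open 0.0134
(array([ 0.3753, -0.243 ,  0.3611]), array([-18.78,  -3.54,  -1.82]), array([-0.002, -0.001,  0.01 ]))
```

```bash
python3 -m crank '[[[-4.3,-0.8,-0.4,0,0,0,-1],[-8.5,-1.6,-0.8,0,0,0,-1],[-12,-2.3,-1.2,0,0,0.005,-1],[-14.7,-2.8,-1.5,0,0,0.01,-1],[-16.6,-3.2,-1.7,0,0,0.01,-1],[-17.7,-3.5,-1.8,0,0,0.01,-1],[-17.7,-3.5,-1.8,0,0,0.01,-1]]]'
python3 - <<'E'
from h import *
where();print(bot.state()["q"]);
for a in((0,0,125,-4),(-8,0,100,8),(-15,0,80,16),(-18,0,65,24)):print(a,lipgoal(*a))
fs={n:bot.grab_frame(n) for n in("scene","side")}
crop(fs["scene"],220,90,340,200,6,"sc12.png");crop(fs["side"],330,130,450,280,4,"sd12.png")
E
```

```text
time_s: 14.12
ee_pos: [0.3759, -0.2308, 0.3609]
eef_rot: [0.137, 0.678, 0.708, 0.144]
force: [0.7, 0.7, -2.8]
opening: 0.0131
t 14.125 scoop o [ 0.5143 -0.2293  0.1294] ypr [  2.44 -12.9    0.13] tub mm [ -61.5 -473.3  125.4] F [ 0.7  0.7 -2.8] q6 0.407 open 0.0131
[ 0.5015  0.2312  0.0425  2.2326 -0.6076  0.4066  1.1131]
(0, 0, 125, -4) (array([ 0.4121, -0.2414,  0.372 ]), array([-1.21,  3.73,  0.37]), array([ 0.155, -0.002, -0.001]))
(-8, 0, 100, 8) (array([ 0.4586, -0.2393,  0.3719]), array([-1.21,  8.01,  2.19]), array([ 0.365, -0.002, -0.001]))
(-15, 0, 80, 16) (array([ 0.4903, -0.238 ,  0.3619]), array([-1.21, 10.55,  4.34]), array([ 0.504, -0.002, -0.001]))
(-18, 0, 65, 24) (array([ 0.527 , -0.2363,  0.3515]), array([-1.21, 13.53,  6.73]), array([ 0.644, -0.002, -0.001]))
```

View pics/sc12.png

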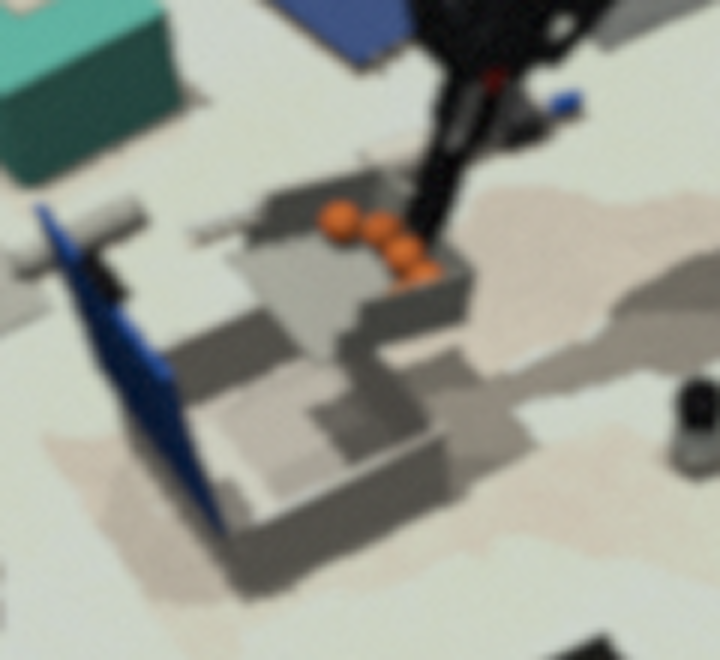

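View pics/sd12.png

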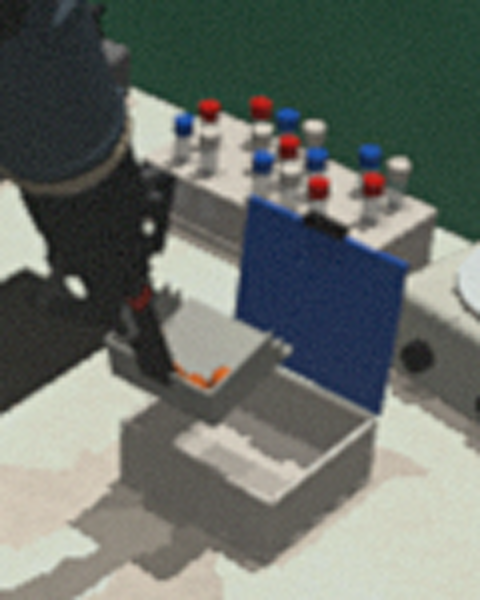

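```bash
python3 -m crank '[[[0,0,0,0,0,0,-1]]]'
python3 - <<'E'
from h import *
where()
for a in((0,0,125,-4),(-8,0,100,8),(-15,0,80,16),(-18,0,65,24)):print(a,lipgoal(*a)[1:])
E
```

```text
time_s: 14.35
ee_pos: [0.3767, -0.2293, 0.3612]
eef_rot: [0.136, 0.677, 0.709, 0.145]
force: [0.7, 0.9, -3.4]
opening: 0.0131
t 14.35 scoop o [ 0.5153 -0.2273  0.1298] ypr [  2.64 -12.94   0.14] tub mm [ -60.4 -471.3  125.8] F [ 0.7  0.9 -3.4] q6 0.407 open 0.0131
(0, 0, 125, -4) (array([-1.37,  3.63,  0.36]), array([ 0.156, -0.003,  0.002]))
(-8, 0, 100, 8) (array([-1.38,  7.92,  2.18]), array([ 0.365, -0.003,  0.002]))
(-15, 0, 80, 16) (array([-1.39, 10.45,  4.33]), array([ 0.505, -0.003,  0.003]))
(-18, 0, 65, 24) (array([-1.41, 13.43,  6.73]), array([ 0.645, -0.003,  0.003]))
```

Run:
```python
from h import *
for a in((0,0,125,-10),(-5,0,88,-6),(-8,0,76,-2),(-10,0,72,5),(-12,0,66,12),(-15,0,60,20),(-15,0,55,28)):print(a,*lipgoal(*a)[1:])
```

```text
(0, 0, 125, -10) [-1.37  0.68  0.91] [ 0.051 -0.003  0.002]
(-5, 0, 88, -6) [-1.38  0.74  3.72] [ 0.121 -0.003  0.002]
(-8, 0, 76, -2) [-1.38  1.98  4.45] [ 0.191 -0.003  0.002]
(-10, 0, 72, 5) [-1.39  5.14  4.61] [ 0.313 -0.003  0.002]
(-12, 0, 66, 12) [-1.39  8.21  5.38] [ 0.435 -0.003  0.002]
(-15, 0, 60, 20) [-1.4  11.61  6.67] [ 0.575 -0.003  0.003]
(-15, 0, 55, 28) [-1.42 15.17  8.53] [ 0.714 -0.002  0.003]
```

```bash
python3 -m crank '[[[-0.6,0.35,0.5,0.025,0,0,-1],[-1.4,0.7,0.9,0.051,0,0,-1],[-1.4,0.7,2.3,0.086,0,0,-1],[-1.4,0.74,3.7,0.121,0,0,-1],[-1.4,1.4,4.1,0.155,0,0,-1],[-1.4,2,4.45,0.191,0,0,-1],[-1.4,2,4.45,0.191,0,0,-1]]]'
python3 - <<'E'
from h import *
where()
for a in((-8,0,76,-2),(-10,0,72,5),(-12,0,66,12),(-15,0,60,20),(-15,0,55,28)):print(a,*lipgoal(*a)[1:])
fs={n:bot.grab_frame(n) for n in("scene","side")}
crop(fs["scene"],220,90,340,200,6,"sc13.png");crop(fs["side"],330,130,450,280,4,"sd13.png")
E
```

```text
time_s: 15.22
ee_pos: [0.4138, -0.2415, 0.3271]
eef_rot: [0.071, 0.687, 0.72, 0.076]
force: [-0.0, 0.1, -3.4]
opening: 0.0132
t 15.225 scoop o [ 0.5056 -0.2416  0.0735] ypr [ 2.71 -1.91  0.13] tub mm [ -71.2 -484.8   69.5] F [-0.   0.1 -3.4] q6 0.516 open 0.0132
(-8, 0, 76, -2) [ 0.02 -0.07 -0.1 ] [-0.002 -0.003  0.003]
(-10, 0, 72, 5) [ 0.01  3.06 -0.54] [ 0.121 -0.003  0.003]
(-12, 0, 66, 12) [ 0.    6.22 -0.37] [ 0.243 -0.003  0.004]
(-15, 0, 60, 20) [-0.01  9.8   0.25] [ 0.382 -0.002  0.004]
(-15, 0, 55, 28) [-0.03 13.65  1.39] [ 0.522 -0.002  0.004]
```

View pics/sc13.png

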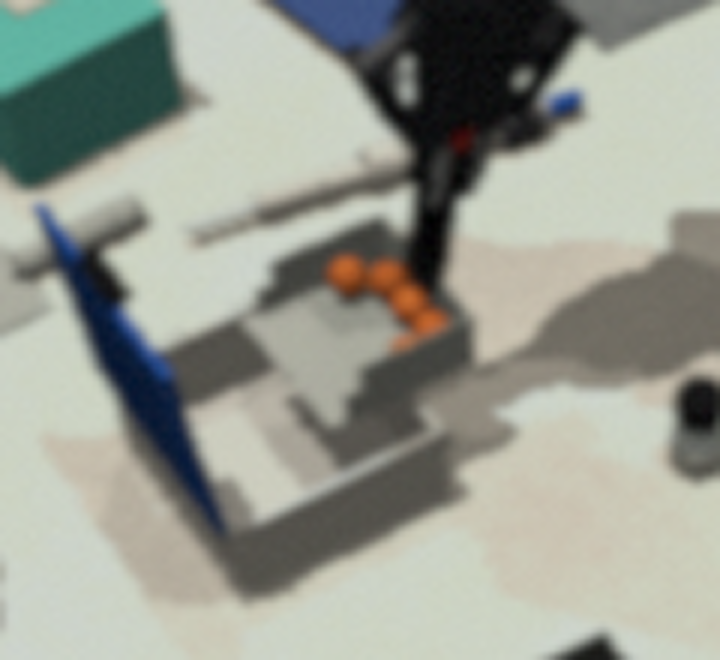

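View pics/sd13.png

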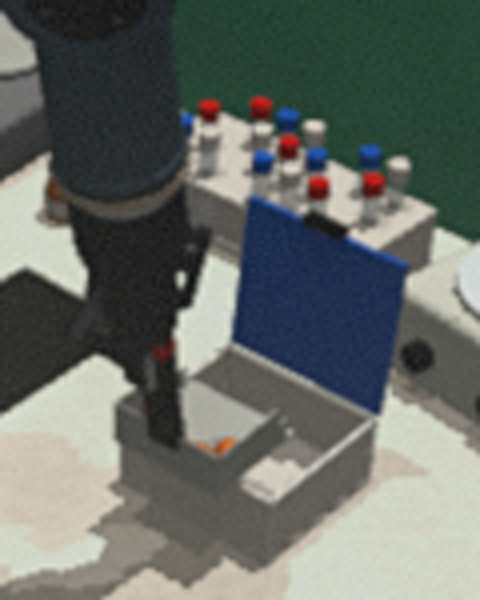

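The pan is above the case, the lip inside it in both views, five balls still on board. Tipping.

```bash
python3 -m crank '[[[0,1.5,-0.3,0.06,0,0,-1],[0,3,-0.5,0.121,0,0,-1],[0,4.6,-0.45,0.18,0,0,-1],[0,6.2,-0.37,0.243,0,0,-1],[0,8,0,0.31,0,0,-1],[0,9.8,0.25,0.382,0,0,-1],[0,11.7,0.8,0.45,0,0,-1],[0,13.6,1.4,0.522,0,0,-1]]]'
python3 - <<'E'
from h import *
where()
fs={n:bot.grab_frame(n) for n in("scene","side")}
crop(fs["scene"],220,90,340,200,6,"sc14.png");crop(fs["side"],330,130,450,280,4,"sd14.png")
E
```

```text
time_s: 16.32
ee_pos: [0.5491, -0.2364, 0.3426]
eef_rot: [-0.109, 0.682, 0.714, -0.112]
force: [-0.0, -0.7, -0.9]
opening: 0.013
t 16.325 scoop o [ 0.5027 -0.2427  0.0769] ypr [ 2.65 27.94  0.18] tub mm [ -74.2 -485.8   72.9] F [-0.  -0.7 -0.9] q6 1.225 open 0.013
```

View pics/sc14.png

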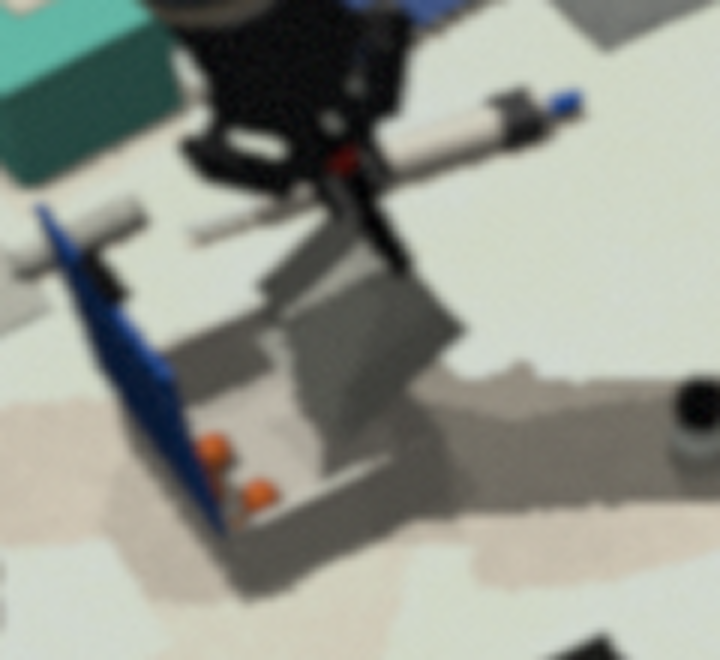

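View pics/sd14.png

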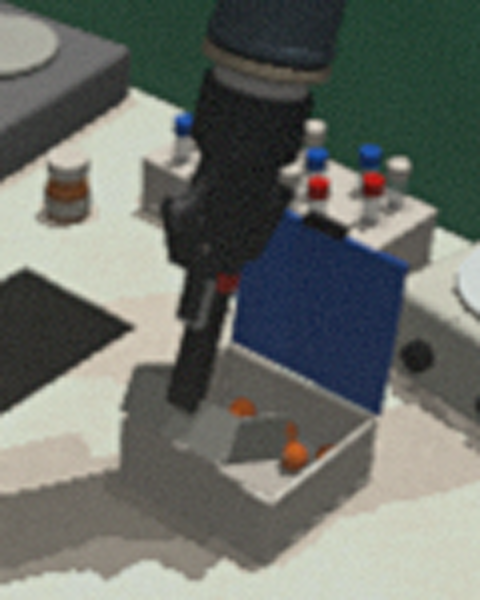

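Run:
```python
from h import *
for a in((-15,0,80,28),(-15,0,120,15),(-20,0,140,0)):print(a,*lipgoal(*a)[1:])
print(goal([.573,.0155,.10],6.5))
```

```text
(-15, 0, 80, 28) [ 0.01 -0.84 -2.4 ] [ 0.002 -0.002  0.005]
(-15, 0, 120, 15) [ 0.05 -8.05 -3.67] [-0.225 -0.003  0.005]
(-20, 0, 140, 0) [  0.08 -15.12  -0.92] [-0.487 -0.003  0.004]
(array([0.4898, 0.011 , 0.3565]), array([24.91, -5.11,  0.14]), array([-0.487, -0.008, -0.066]))
```

```bash
python3 -m crank '[[[0,-0.4,-1.2,0,0,0,-1],[0,-0.8,-2.4,0,0,0,-1],[0,-4.5,-3.4,-0.11,0,0,-1],[0,-8,-3.7,-0.225,0,0,-1],[0,-11.6,-2.6,-0.36,0,0,-1],[0,-15.1,-0.9,-0.487,0,0,-1]]]'
python3 - <<'E'
from h import *
where()
fs={n:bot.grab_frame(n) for n in("scene","side")}
crop(fs["scene"],220,90,340,200,6,"sc15.png");crop(fs["side"],330,130,450,280,4,"sd15.png")
print(goal([.573,.0155,.13],6.5))
E
```

```text
time_s: 17.18
ee_pos: [0.4058, -0.2431, 0.3994]
eef_rot: [0.063, 0.689, 0.719, 0.066]
force: [0.4, -0.3, -2.3]
opening: 0.0135
t 17.175 scoop o [ 0.491  -0.2444  0.1435] ypr [ 2.52 -0.43 -0.01] tub mm [ -85.9 -486.5  139.5] F [ 0.4 -0.3 -2.3] q6 0.73 open 0.0135
(array([0.4898, 0.011 , 0.3865]), array([25.09,  9.43,  2.99]), array([ 0.003,  0.01 , -0.074]))
```

View pics/sc15.png

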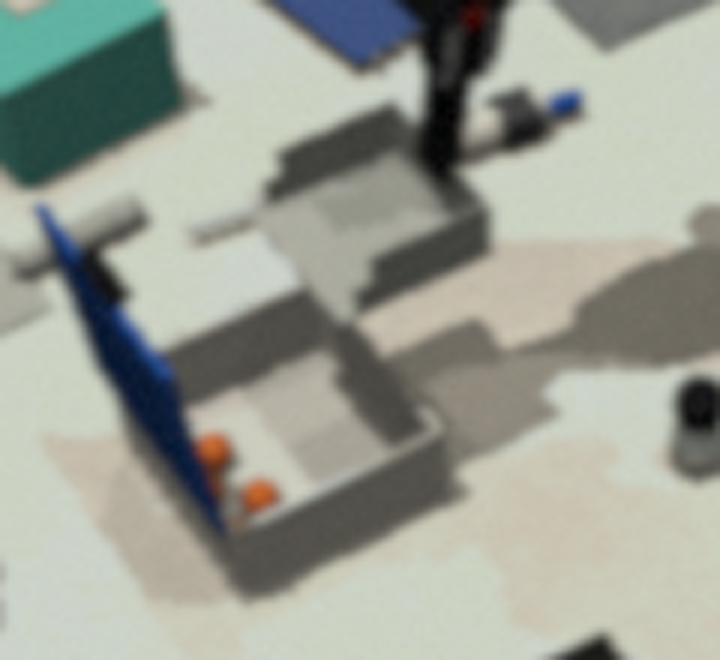

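View pics/sd15.png

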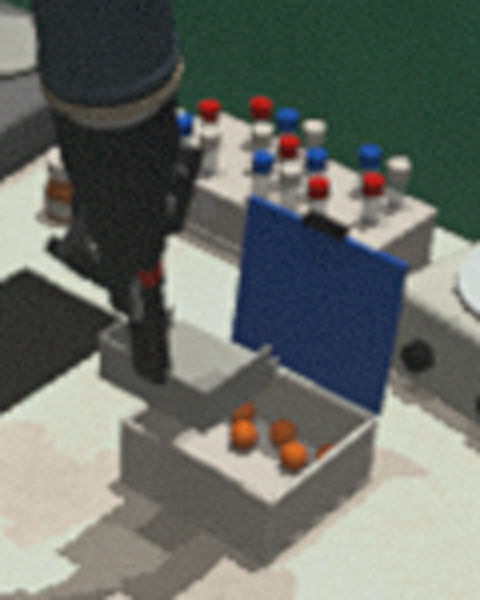

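Side view shows all five balls in the case (crop (245,410), (243,434), (283,432), (293,455), (323,452)), and the pan is empty. Returning the scoop to the mat.

```bash
python3 -m crank '[[[3.5,1.3,0,0,0,-0.01,-1],[8,3,0.5,0,0,-0.02,-1],[13,5,1,0,0,-0.035,-1],[18,6.8,2,0,0.005,-0.05,-1],[22,8.3,2.6,0,0.01,-0.065,-1],[25.1,9.4,3,0.003,0.01,-0.074,-1],[25.1,9.4,3,0.003,0.01,-0.074,-1]]]'
python3 - <<'E'
from h import *
where()
print(goal([.573,.0155,.02],6.5));print(goal([.573,.0155,.006],6.5))
E
```

```text
time_s: 18.15
ee_pos: [0.4947, 0.0149, 0.3856]
eef_rot: [0.057, 0.659, 0.747, 0.065]
force: [-0.6, -0.8, -1.8]
opening: 0.0135
t 18.15 scoop o [0.5774 0.0201 0.1289] ypr [ 7.11  0.11 -0.01] tub mm [  20.1 -229.2  124.9] F [-0.6 -0.8 -1.8] q6 0.673 open 0.0135
(array([0.4898, 0.011 , 0.2765]), array([-0.32, -2.4 , 10.65]), array([-0.002, -0.002,  0.011]))
(array([0.4898, 0.011 , 0.2625]), array([-0.32, -2.65, 12.03]), array([-0.002, -0.002,  0.011]))
```

```bash
python3 -m crank '[[[-0.1,-0.9,4,0,0,0.005,-1],[-0.3,-1.8,8,0,0,0.011,-1],[-0.3,-2.4,10.6,0,0,0.011,-1],[-0.3,-2.6,11.6,0,0,0.011,-1],[-0.3,-2.65,12,0,0,0.011,-1],[-0.3,-2.65,12,0,0,0.011,-1]]]'
python3 - <<'E'
from h import *
where()
E
```

```text
time_s: 18.9
ee_pos: [0.4895, 0.0084, 0.263]
eef_rot: [0.057, 0.665, 0.742, 0.065]
force: [-0.1, 0.0, -1.1]
opening: 0.0133
t 18.9 scoop o [0.5723 0.0126 0.0063] ypr [6.21 0.09 0.06] tub mm [  14.4 -236.3    2.3] F [-0.1  0.  -1.1] q6 0.335 open 0.0133
```

```bash
python3 -m crank '[[[0,-0.03,0.15,0,0,0,-1],[0,-0.05,0.25,0,0,0,-1],[0,-0.06,0.3,0,0,0,-1]]]'
python3 - <<'E'
from h import *
where()
E
```

```text
time_s: 19.27
ee_pos: [0.4889, 0.0087, 0.2598]
eef_rot: [0.057, 0.665, 0.742, 0.065]
force: [-7.9, 0.2, 15.7]
opening: 0.013
t 19.275 scoop o [0.5716 0.013  0.003 ] ypr [6.24 0.12 0.08] tub mm [  13.7 -235.9   -1. ] F [-7.9  0.2 15.7] q6 0.326 open 0.013
```

```bash
python3 -m crank '[[[0,0.01,-0.06,0,0,0,-1],[0,0.01,-0.06,0,0,0,-0.6],[0,0.01,-0.06,0,0,0,0],[0,0.01,-0.06,0,0,0,1],[0,0.01,-0.06,0,0,0,1],[0,0.01,-0.06,0,0,0,1]]]' 40
python3 - <<'E'
from h import *
where()
E
```

```text
time_s: 20.02
ee_pos: [0.489, 0.0086, 0.2597]
eef_rot: [0.057, 0.665, 0.742, 0.064]
force: [-0.3, -0.2, -0.3]
opening: 0.0848
t 20.025 scoop o [0.5715 0.0128 0.0029] ypr [6.23 0.17 0.06] tub mm [  13.6 -236.1   -1.1] F [-0.3 -0.2 -0.3] q6 0.327 open 0.0848
```

```bash
python3 -m crank '[[[0,0,-2,0,0,0,1],[0,0,-5,0,0,0,1],[0,0,-9,0,0,0,1],[0,0,-13,0,0,0,1],[0,0,-15,0,0,0,1]]]'
python3 - <<'E'
from h import *
where()
fs={n:bot.grab_frame(n) for n in("scene","side","wrist")}
import pickle;pickle.dump(fs,open("f5.pkl","wb"))
crop(fs["scene"],220,110,360,260,4,"sc16.png");crop(fs["side"],290,130,450,280,4,"sd16.png")
cv2.imwrite("pics/w16.png",fs["wrist"]["img"][:,:,::-1])
E
```

```text
time_s: 20.65
ee_pos: [0.4634, 0.0055, 0.4095]
eef_rot: [0.058, 0.665, 0.742, 0.065]
force: [-0.5, 0.8, -1.5]
opening: 0.0855
t 20.65 scoop o [0.5465 0.0098 0.1529] ypr [6.22 0.03 0.07] tub mm [ -11.6 -237.2  148.9] F [-0.5  0.8 -1.5] q6 0.714 open 0.0855
```

View pics/sc16.png

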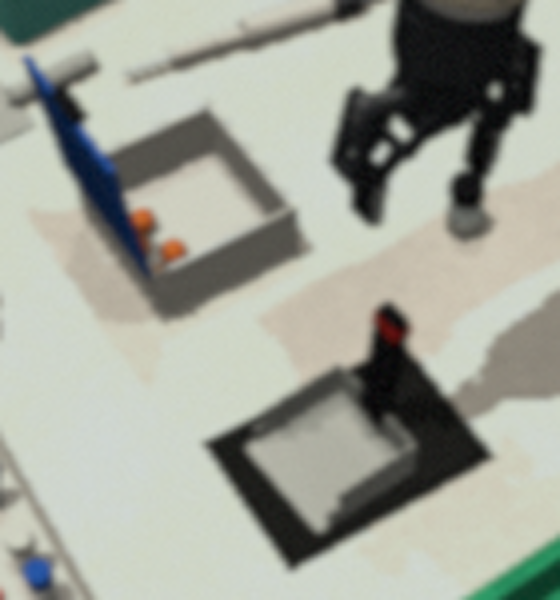

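View pics/sd16.png

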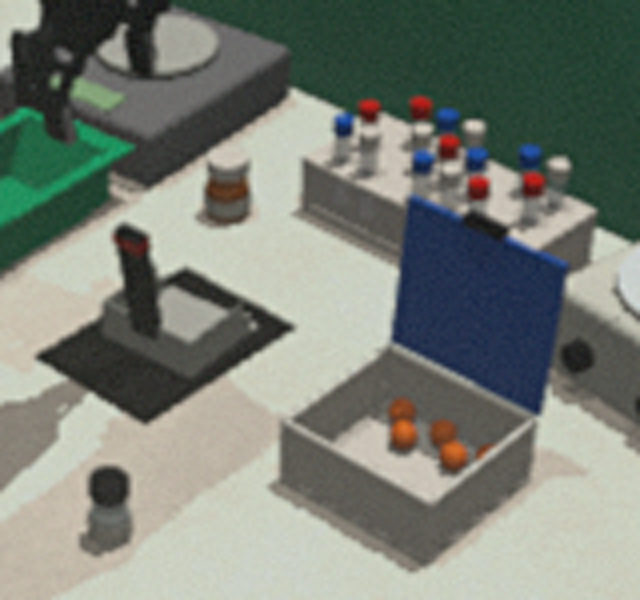

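Scoop stands flat on the mat, five balls in the case. Closing the lid next: jaws shut, tool vertical, behind the lid.

```bash
cat >> h.py <<'E'
RV=Rs(CY,10)*TS[1]
H=casept(65,0,60.5)
def tipgoal(x,y,z): 
    d=delta(np.array([x,y,z+.173]),RV); return d[0].round(2),d[1].round(3)
def arc(th,r=.11,off=.015,y=0,dz=0):
    X=np.array([H[0],H[1],H[2]])+Rn.from_euler('z',CY,degrees=True).apply([-r*np.cos(th)+.006*np.sin(th)+off,y,r*np.sin(th)+.006*np.cos(th)+dz]); return X
def wtip():
    p,R,st=cur(); t=p+R.apply([0,0,.173]); print("t",st["time_s"],"tip",t,"F",st["force"].round(1),"q",st["q"],"open",round(st["opening"],4))
E
python3 - <<'E'
from h import *
wtip();print(H);print(tipgoal(.685,-.237,.27),tipgoal(.685,-.237,.165))
import pickle
fs=pickle.load(open("f5.pkl","rb"));a,b=fs["scene"],fs["side"]
P=lambda U,k,o:((U[0]+.5)/k-.5+o[0],(U[1]+.5)/k-.5+o[1])
print(tri(a,P((27,60),4,(220,110)),b,P((567,263),4,(290,130))),tri(a,P((122,185),4,(220,110)),b,P((412,200),4,(290,130))))
print("hinge end z.06", onz(a,*P((148,272),4,(220,110)),.06), onz(b,*P((395,347),4,(290,130)),.06),tri(a,P((148,272),4,(220,110)),b,P((395,347),4,(290,130))))
for t in(1.66,1.4,1.1,.8,.5,.25,0):print(t,arc(t))
E
```

```text
t 20.8 tip [0.4932 0.0092 0.2378] F [-0.4 -0.2 -0.1] q [-0.3758  0.2246  0.3261  2.0475 -0.1237  0.7108  0.1323] open 0.0849
[ 0.6229 -0.2372  0.0605]
(array([-26.53,  19.69,  -0.12]), array([ 0.174, -0.007,  0.065])) (array([-26.55,  17.88,  10.22]), array([ 0.174, -0.007,  0.065]))
(array([ 0.64  , -0.305 ,  0.1877]), np.float64(0.002044979670430436)) (array([ 0.6344, -0.1654,  0.1803]), np.float64(0.007575337489861588))
hinge end z.06 [ 0.6209 -0.1763  0.06  ] [ 0.6163 -0.177   0.06  ] (array([ 0.6195, -0.1763,  0.0585]), np.float64(0.002989747404358083))
1.66 [ 0.6537 -0.2358  0.1695]
1.4 [ 0.6252 -0.2371  0.1699]
1.1 [ 0.5934 -0.2385  0.1613]
0.8 [ 0.5657 -0.2397  0.1436]
0.5 [ 0.5444 -0.2406  0.1185]
0.25 [ 0.5329 -0.2411  0.0935]
0 [ 0.528  -0.2413  0.0665]
```

```bash
python3 -m crank '[[[-3,2,-3,0.02,0,0.01,0],[-7.5,5.5,-5,0.05,0,0.02,-1],[-12,9,-5,0.08,0,0.03,-1],[-16.5,12.5,-5,0.11,0,0.04,-1],[-21,16,-4,0.14,-0.005,0.055,-1],[-25,18.8,-3,0.17,-0.007,0.065,-1],[-26.5,19.7,-1,0.174,-0.007,0.065,-1],[-26.5,19.7,0,0.174,-0.007,0.065,-1]]]'
python3 - <<'E'
from h import *
wtip();print(tipgoal(.685,-.237,.165))
fs={n:bot.grab_frame(n) for n in("scene","side")}
crop(fs["scene"],180,60,320,200,4,"sc17.png");crop(fs["side"],330,80,480,280,3,"sd17.png")
E
```

```text
time_s: 21.8
ee_pos: [0.6857, -0.238, 0.4368]
eef_rot: [-0.003, 0.692, 0.722, -0.002]
force: [-0.1, -0.2, 0.4]
opening: 0.0001
t 21.8 tip [ 0.6845 -0.2379  0.2639] F [-0.1 -0.2  0.4] q [ 0.0789  0.6686  0.3849  1.2327 -0.2421  1.2913  0.4981] open 0.0001
(array([0.1 , 0.  , 9.88]), array([-0.007, -0.   , -0.002]))
```

View pics/sc17.png

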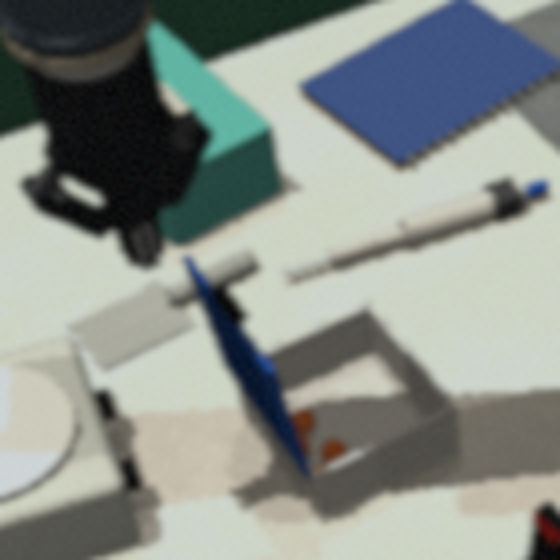

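View pics/sd17.png

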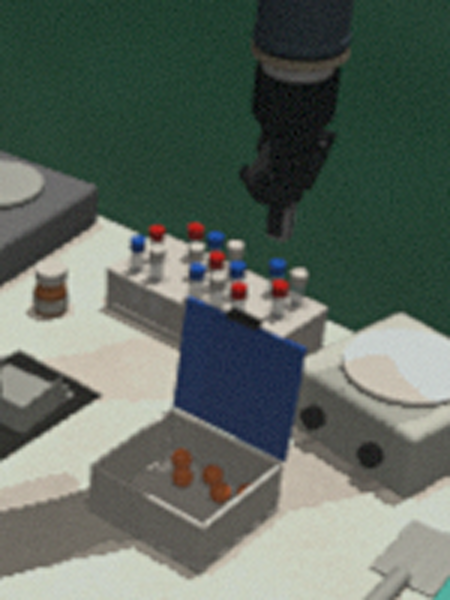

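```bash
python3 -m crank '[[[0.1,0,4,0,0,0,-1],[0.1,0,8,0,0,0,-1],[0.1,0,9.5,0,0,0,-1],[0.1,0,9.9,0,0,0,-1]]]'
python3 - <<'E'
from h import *
wtip()
for t in(1.66,1.5,1.3,1.1,.9,.7,.5,.3,.15,0):print(t,*tipgoal(*arc(t)))
f=bot.grab_frame("side");crop(f,330,80,480,280,3,"sd18.png")
E
```

```text
time_s: 22.4
ee_pos: [0.685, -0.2352, 0.3423]
eef_rot: [-0.001, 0.691, 0.723, -0.001]
force: [-0.1, 0.3, -0.5]
opening: -0.0003
t 22.4 tip [ 0.6846 -0.2352  0.1693] F [-0.1  0.3 -0.5] q [ 0.0793  0.7295  0.3604  1.373  -0.2671  1.0891  0.524 ] open -0.0003
1.66 [ 0.07 -3.13 -0.02] [-0.002  0.     0.001]
1.5 [ 0.08 -4.89 -0.13] [-0.002  0.     0.001]
1.3 [ 0.08 -7.07  0.13] [-0.002  0.     0.001]
1.1 [ 0.08 -9.16  0.82] [-0.002  0.     0.001]
0.9 [  0.08 -11.07   1.91] [-0.002  0.     0.001]
0.7 [  0.08 -12.73   3.36] [-0.002  0.     0.001]
0.5 [  0.08 -14.06   5.11] [-0.002  0.     0.001]
0.3 [  0.08 -15.02   7.09] [-0.002  0.     0.001]
0.15 [  0.08 -15.47   8.68] [-0.002  0.     0.001]
0 [  0.08 -15.68  10.31] [-0.002  0.     0.001]
```

View pics/sd18.png

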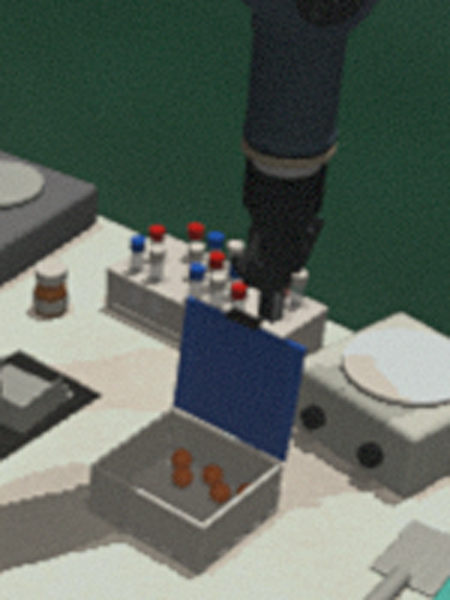

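```bash
python3 -m crank '[[[0,-1.5,0,0,0,0,-1],[0,-3,0,0,0,0,-1],[0,-4,-0.1,0,0,0,-1],[0,-5,-0.1,0,0,0,-1],[0,-6,0,0,0,0,-1],[0,-7.1,0.13,0,0,0,-1],[0,-8.2,0.45,0,0,0,-1],[0,-9.2,0.8,0,0,0,-1]]]'
python3 - <<'E'
from h import *
wtip()
for t in(1.1,.9,.7,.5,.3,.15,0):print(t,*tipgoal(*arc(t)))
f=bot.grab_frame("side");crop(f,330,80,480,280,3,"sd19.png")
E
```

```text
time_s: 23.45
ee_pos: [0.5922, -0.2398, 0.3338]
eef_rot: [-0.001, 0.692, 0.722, -0.001]
force: [1.4, 0.4, 0.9]
opening: -0.0001
t 23.45 tip [ 0.5918 -0.2399  0.1608] F [1.4 0.4 0.9] q [ 0.0939  0.6142  0.3622  1.637  -0.2538  0.9396  0.59  ] open -0.0001
1.1 [ 0.13  0.12 -0.05] [-0.003  0.    -0.   ]
0.9 [ 0.13 -1.79  1.04] [-0.003  0.    -0.   ]
0.7 [ 0.13 -3.44  2.49] [-0.003  0.    -0.   ]
0.5 [ 0.13 -4.77  4.24] [-0.003  0.    -0.   ]
0.3 [ 0.13 -5.73  6.22] [-0.003  0.    -0.   ]
0.15 [ 0.13 -6.19  7.81] [-0.003  0.    -0.   ]
0 [ 0.14 -6.39  9.45] [-0.003  0.    -0.   ]
```

View pics/sd19.png

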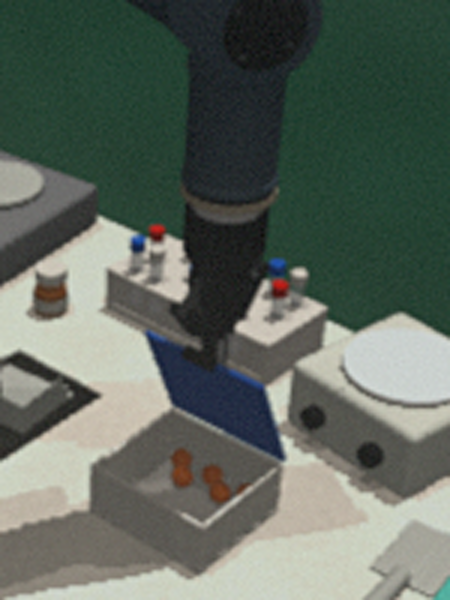

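Lid is swinging with the fingertip (force about 1.5 N). Continuing along the arc, slowing towards the end.

```bash
python3 -m crank '[[[0.1,-0.9,0.5,0,0,0,-1],[0.1,-1.8,1.04,0,0,0,-1],[0.1,-2.6,1.75,0,0,0,-1],[0.1,-3.4,2.5,0,0,0,-1],[0.1,-4.1,3.3,0,0,0,-1],[0.1,-4.8,4.2,0,0,0,-1],[0.1,-5.3,5.2,0,0,0,-1],[0.1,-5.7,6.2,0,0,0,-1]]]'
python3 - <<'E'
from h import *
wtip()
for t in(.3,.2,.1,0):print(t,*tipgoal(*arc(t)))
f=bot.grab_frame("side");crop(f,330,80,480,280,3,"sd20.png")
E
```

```text
time_s: 24.5
ee_pos: [0.5355, -0.2413, 0.2714]
eef_rot: [-0.001, 0.692, 0.722, -0.001]
force: [-0.1, -0.2, 1.0]
opening: 0.0001
t 24.5 tip [ 0.535  -0.2414  0.0984] F [-0.1 -0.2  1. ] q [ 0.1351  0.6198  0.3284  1.8374 -0.2815  0.7324  0.6613] open 0.0001
0.3 [ 0.04 -0.08 -0.03] [-0.003  0.    -0.   ]
0.2 [ 0.04 -0.41  1.02] [-0.003  0.    -0.   ]
0.1 [ 0.04 -0.63  2.1 ] [-0.003  0.    -0.   ]
0 [ 0.04 -0.74  3.2 ] [-0.003  0.    -0.   ]
```

View pics/sd20.png

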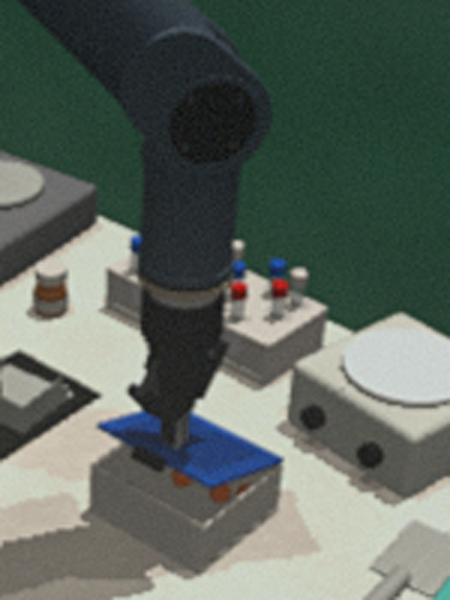

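```bash
python3 -m crank '[[[0,-0.2,0.5,0,0,0,-1],[0,-0.4,1,0,0,0,-1],[0,-0.5,1.5,0,0,0,-1],[0,-0.6,1.9,0,0,0,-1],[0,-0.65,2.3,0,0,0,-1],[0,-0.7,2.6,0,0,0,-1],[0,-0.72,2.9,0,0,0,-1],[0,-0.74,3.1,0,0,0,-1]]]'
python3 - <<'E'
from h import *
wtip()
E
```

```text
time_s: 25.55
ee_pos: [0.5284, -0.2416, 0.2411]
eef_rot: [-0.001, 0.692, 0.722, -0.001]
force: [0.3, 0.9, 0.1]
opening: -0.0003
t 25.55 tip [ 0.528  -0.2417  0.0681] F [0.3 0.9 0.1] q [ 0.1542  0.6529  0.3052  1.8782 -0.3008  0.6574  0.6841] open -0.0003
```

```bash
python3 -m crank '[[[0,0,0.1,0,0,0,-1],[0,0,0.2,0,0,0,-1],[0,0,0.25,0,0,0,-1],[0,0,0.3,0,0,0,-1],[0,0,0.3,0,0,0,-1]]]'
python3 - <<'E'
from h import *
wtip()
E
```

```text
time_s: 26.18
ee_pos: [0.5283, -0.2417, 0.2398]
eef_rot: [-0.0, 0.692, 0.722, -0.001]
force: [-5.7, 2.4, 19.1]
opening: -0.0001
t 26.175 tip [ 0.528  -0.2418  0.0668] F [-5.7  2.4 19.1] q [ 0.1557  0.6543  0.3037  1.8798 -0.3025  0.6535  0.6857] open -0.0001
```

Firm stop at tip z = 66.8 mm with 19 N (shut lid top is at 66.5 mm). Backing off upward and checking.

```bash
python3 -m crank '[[[0,0,0.1,0,0,0,-1],[0,0,-1,0,0,0,-1],[0,0,-4,0,0,0,-1],[0,0,-9,0,0,0,-1],[0,-3,-14,0,0,0,0],[0,-6,-17,0,0,0,1],[0,-8,-18,0,0,0,1],[0,-8,-18,0,0,0,1]]]'
python3 - <<'E'
from h import *
wtip()
fs={n:bot.grab_frame(n) for n in("scene","side")}
import pickle;pickle.dump(fs,open("f6.pkl","wb"))
cv2.imwrite("pics/scene21.png",fs["scene"]["img"][:,:,::-1]);crop(fs["side"],220,100,520,330,2.6,"sd21.png")
E
```

```text
time_s: 27.18
ee_pos: [0.4479, -0.2452, 0.4188]
eef_rot: [-0.0, 0.692, 0.722, -0.001]
force: [0.8, -0.8, -0.2]
opening: 0.0721
t 27.175 tip [ 0.4476 -0.2453  0.2458] F [ 0.8 -0.8 -0.2] q [ 0.1011  0.3421  0.4241  1.8535 -0.1653  0.9818  0.6383] open 0.0721
```

View pics/scene21.png

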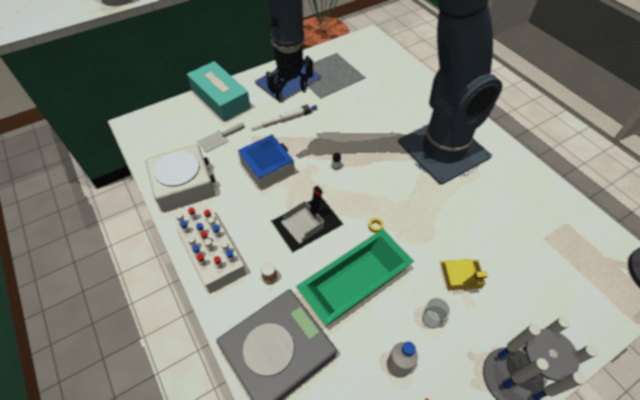

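View pics/sd21.png

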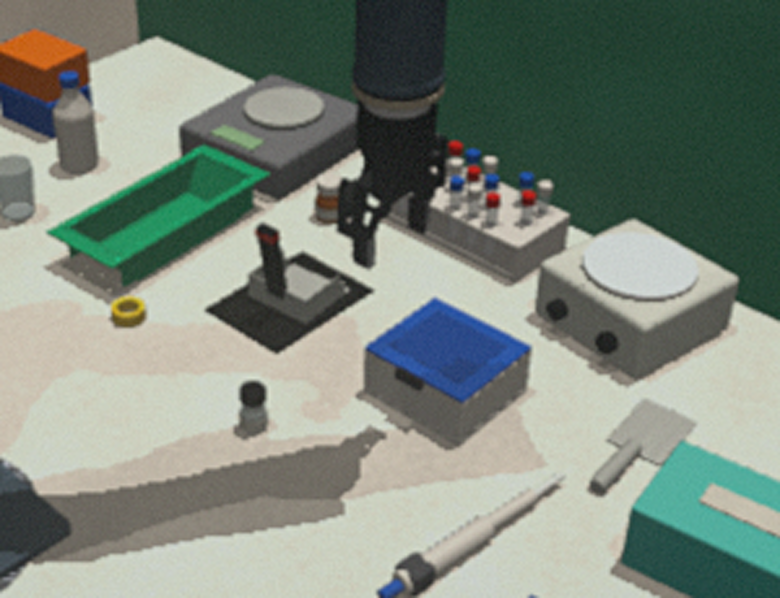

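Run:
```python
from h import *
import pickle
fs=pickle.load(open("f6.pkl","rb"));a,b=fs["scene"],fs["side"]
i=np.hstack([cv2.resize(b["img"][205:285,350:435],(510,480),interpolation=3),cv2.resize(a["img"][130:190,230:265+35],(280,480),interpolation=3)])
cv2.imwrite("pics/lid.png",i[:,:,::-1])
for f in(a,b):print([proj(f,arc(0,r=.13,off=0,y=y,dz=0)).round(1) for y in(-.07,.07)],[proj(f,arc(0.06,r=.13,off=0,y=y)).round(1) for y in(-.07,.07)])
```

```text
[array([271.5, 133.8]), array([294. , 160.1])] [array([271.2, 132.2]), array([293.7, 158.6])]
[array([398.1, 253. ]), array([359.8, 232.2])] [array([398.4, 250.8]), array([360., 230.])]
```

View pics/lid.png

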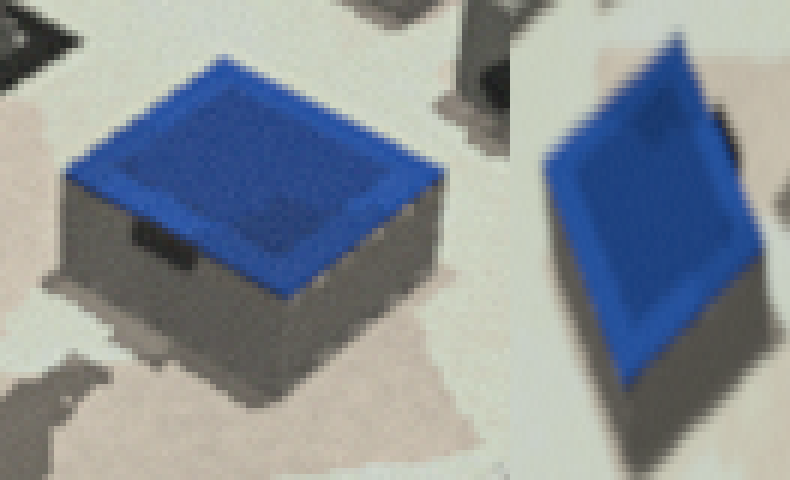

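The lid is flush: its near corner in the side view is at (398,254), and the predicted shut position is (398,253). Handing in.

Run:
```python
from plant import bot
print(bot.sign_off())
```

```text
the job is handed in; nothing more can be done
None
```

The job is done and handed in at about 27 s of the 72 s allowed. I scooped the five balls out of the tub and tipped them into the case. The scoop went back flat on the mat, and then I pushed the lid shut slowly with the closed fingertips.

**Last checks:**
- **Balls:** the side view showed all five in the case before the lid closed, with the pan and tub empty.
- **Scoop:** it stands flat on the mat, within a few mm of where it started.
- **Lid:** it came to a firm stop at 66.8 mm under 19 N, against an expected 66.5 mm. It looks flush in both views.
- **Bystanders:** nothing else appeared moved in the final pictures, which I compared by eye only. The gripper is open and clear of everything.

**Disagreements and limits:**
- **Camera estimates:** the scene and side views differed by 2–5 mm, within what the job tolerated.
- **Stop before the case:** the arm settled about 13 mm short sideways on its way there. I corrected this before tipping.
- **Push in the tub:** the highest wrist force I read was about 50 N, when the lip met the tub's end wall. The limit is 120 N.

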